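# Fit the spare fuse under the swivel cover

## Robot

A 7-joint arm with a two-finger parallel gripper is mounted at the origin on a cart in front of the work surface, level with it; the furniture and walls round the work are solid. World frame = base frame: x ahead of the robot, y to its left, z up, the work surface at z = 0. Lengths are in m, angles in rad, forces in N, time in s.
With the tool pointing down it reaches from about 0.425 to 0.975 m from the base axis. Payload 16.7 kg.
Tool frame: the origin (TCP) lies midway between the tips of the shut fingers; the grasp point (between the pads) lies 19 mm behind it (bot.hold_point_z is the distance from the TCP to the grasp point, in m); z points along the fingers, y is the direction in which the jaws open and shut (so a half turn about z gives the same grasp; the last joint's range is limited). The gripper opens to 85 mm and grips with 20 to 120 N. Pads are 22 mm wide; open, the fingers measure 114 mm over their backs; the gripper's body (76 mm by 85 mm) begins 54 mm behind the grasp point. The pads swing forward as they close: fully open they stand 13 mm farther back than shut.
Start: joints at [1.036, 0.426, 0.074, 1.606, -0.034, 1.111, -0.067], TCP at [0.253, -0.626, 0.231] pointing down, gripper open.
Joint ranges: [-2.85, 2.85], [-0.5, 2.14], [-1.23, 1.37], [0.21, 2.46], [-1.02, 4.16], [0.16, 2.05], [-2.73, 2.73]. Speed limits (rad/s): [1.89, 1.89, 2.39, 2.39, 3.01, 3.01, 3.01].

## Interface

Orientations are given as a 3x3 rotation matrix whose columns are the frame's x, y, z axes.
In Python, from station import observe, eyes, bot gives the robot as it stands.
- The arm moves only by the tool drive_tool, never from a script. Its arguments are lists of equal length, an entry for each row: "fingers": the opening, from 0 (shut) to 1 (fully open); "dp": the shift along the tool's x, y, z normalised to -1 to 1, where 1 is 0.15 m, a list of three; "twist": the turn, a rotation vector about the tool's x, y, z normalised to -1 to 1, where 1 is 8 degrees, a list of three. In form: {"fingers": [fingers, ...], "dp": [[tx, ty, tz], ...], "twist": [[ax, ay, az], ...]}. A call has 1 to 5 rows; each row shifts and turns the commanded pose from where the row before left it, along the tool's axes as they then stand; what a row does not reach is not made up. A row lasts 1/8 s, in which the tool goes at most 62.5 mm and 10.7 degrees, less where a joint would pass 70% of its speed; a pose out of reach is approached as far as the arm can. A call with a number of a shift or a turn outside -1 to 1 is refused whole. A call with a gripper value outside its range is refused whole. The fingers move at their own pace and stop on an object; "grip_force" is the grip in N (left out, the last holds). Time passes only in rows, so rows that do not move let the fingers close. It gives the time, the measured TCP pose, the force and the opening at its end, in the units of the state.
- observe(): the state, without advancing time (a new reading comes with each control period).
- eyes.capture(name): name is "side" or "top"; returns the picture (480x640x3 uint8, red, green, blue); there is no depth.
- eyes.camera_info(name): a dict with "K" (3x3 intrinsics, pixels), "k1" (the pictures are not rectified: a ray, as slopes to the right and down, at radius r is drawn at 1 + k1 r^2 times it, then the intrinsics apply), "R" (3x3) and "t" (3): a world point X has camera coordinates R X + t. Camera axes: x right, y down, z forward; pixel columns grow to the right and rows downward; lengths in m; the calibration is good to about 2 mm. A picture is of the moment at which its call begins. camera_info takes no time and is no camera call.
- bot.job_done(): hands the job in, once; it reports no verdict.
The state is a dict: "time": time; "joint_pos": joint angles; "joint_vel": joint speeds; "joint_torque": joint torques, N m; "tool_pos": TCP position; "orientation": TCP orientation; "wrist_force": force on the tool from outside, world axes, zero at the start; "torque": the same for the moment, N m; "gripper_width": finger opening in m.
Only numpy, scipy, OpenCV 4.12 (cv2) and the standard library are available. Lean on these libraries where they do the work, as an engineer would, in place of code of your own. Each camera call takes 0.05 s, during which the arm holds its last target.

## Task

Swivel the flat cover of the fuse box well aside on its pivot screw, then fit the loose fuse: push the sprung contact back with the end of the fuse, press the fuse down flat onto the bed and let the contact close on it, so that it lies straight and centred between the two brass contacts. Swivel the cover fully shut again and let go. Leave the tape measure, the thread spool and the tape roll where they are.

Things in the scene. Friction and masses are not known exactly. Their poses are not given: they have to be found in the camera images.
- fuse_box: Open fuse box fixed to the table; origin at the table under the middle of the fuse's place; y axis along the fuse, x across. Grey base 66 x 156 mm; its top, the bed, is 20 mm above the table and open to both sides. Along y at x = 0: black pivot post +46 to +76 mm, sprung contact, bare bed, fixed brass ledge -26 to -48, black rest post -48 to -72. Posts 36 mm wide, tops 56 mm above the table.
- fuse_seat (a point): Where the centre of the fitted fuse's underside belongs, fuse's length along fuse_box y: on the bed, 20 mm above the table, at fuse_box x = y = 0. One fuse end then touches the ledge face, the other the sprung contact, which stands 8 mm back from rest.
- ledge_edge (a point): Middle of the upper edge of the fixed contact's upright face: fuse_box y = -26 mm, 32 mm above the table. The ledge is brass, 30 mm wide (x), 22 mm long (towards -y), its top only 12 mm above the bed.
- contact (a joint): Slide of the sprung contact in m: 0 = forward at rest, grows to 0.015 as it is pushed towards the pivot post (fuse_box +y). It pushes back with about 3 N at 0 and 7.5 N at 0.015; with the fuse in place it reads 0.008.
- contact_face (a point): On the sprung contact's face that meets the fuse end, 44 mm above the table; moves with it. Brass block 24 mm wide, 12 mm thick, its top 52 mm above the table, 20 mm over the ledge. At rest its face is at fuse_box y = +18 mm: gap to the ledge face 44 mm, too short for the fuse; pushed right back 59 mm. A fuse held with its underside 33 to 37 mm above the table clears the ledge and meets this face.
- cover (a joint): Angle of the cover in rad: 0 = shut, lying along the fuse box over the fuse's place; grows counter-clockwise seen from above to 1.75 (stop), the knob end swinging out to the fuse_box +x side, away from the robot. It stays where it is left and turns with about 1 N at the knob; it may start a little ajar.
- cover_pivot (a point): Pivot screw of the cover, on the cover's top, 61 mm above the table, at fuse_box x = 0, y = +60 mm. The cover is a flat aluminium plate 34 mm wide, 142 mm long and 5 mm thick, underside 56 mm above the table; it turns about this upright axis.
- cover_knob (a point): Centre of the top of the black round knob that stands on the free end of the cover: 14 mm across, 22 mm high (61 to 83 mm above the table), 119 mm from the pivot axis; moves with the cover.
- fuse: Loose fuse lying on the table to the left of the fuse box: white ceramic body 16 mm square and 36 mm long with a round steel cap 14 mm across and 8 mm long on each end, 52 mm over all, 40 to 85 g; both ends alike. Origin: centre of its underside; y axis along its length, z up.
- tape_measure: Bystander: tape measure lying flat, 64 x 67 x 34 mm; origin under its centre. Not to be moved.
- thread_black: Bystander: standing spool of black thread, 48 mm across, 56 mm high; origin under its centre. Not to be moved.
- green_tape: Bystander: roll of tape lying flat, 69 mm across, 21 mm high; origin under its centre. Not to be moved.

How it is judged:
By the outcome, as a careful person would: the job done as asked, in the order asked, and still so for the second after the job is handed in, with the robot touching nothing.
It also fails if it takes over 61 s, if anything falls off the work surface, if the arm or the gripper's body presses on something with over 40 N, if the wrist force passes 120 N, or if a joint passes its speed limit or range.

## Working session

There is one attempt and no reset: what is moved stays moved. The work goes in short steps, Python scripts to look and compute and a tool call to move; the robot and the scene stay as the last step left them, time stands still between calls to the robot, and variables do not carry over. Pictures are saved under pics/ and viewed, and the job is handed in when it is done.

Besides the shell and the picture viewer there is one more tool, called after "Emit:" as a command line: name --argument value ..., lists and objects as JSON in quotes. drive_tool: Moves the arm, as the interface text tells. Scaled input: -1 to 1 covers 0.15 m each way for a shift and 8 degrees each way for a turn. Its arguments: {"type":"object","properties":{"fingers":{"type":"array","items":{"type":"number"}},"dp":{"type":"array","items":{"type":"array","items":{"type":"number","minimum":-1,"maximum":1}}},"twist":{"type":"array","items":{"type":"array","items":{"type":"number","minimum":-1,"maximum":1}}},"grip_force":{"type":"number"}},"required":["fingers","dp","twist"]}

```bash
mkdir -p pics; ls; python3 - <<'E'
from station import observe, eyes, bot
import cv2
s=observe()
print({k:(v if not hasattr(v,'round') else v) for k,v in s.items()})
print(bot.hold_point_z)
for n in("side","top"):
    im=eyes.capture(n); cv2.imwrite(f"pics/{n}0.png",im[:,:,::-1]); print(n,eyes.camera_info(n))
E
```

```text
pics
{'time': 0.0, 'joint_pos': array([ 1.03646982,  0.42672524,  0.0738465 ,  1.60660715, -0.0340762 ,
        1.11082189, -0.06706954]), 'joint_vel': array([ 1.52886224e-03, -4.12905055e-04,  3.45741060e-04,  9.41392157e-04,
        4.65056362e-04,  7.60798216e-06,  7.96372703e-04]), 'joint_torque': array([ 5.81116528e-04, -9.49831438e+01,  3.76106679e+00, -4.63500774e+01,
        1.91591901e-02,  1.02250505e-02,  5.27079862e-05]), 'tool_pos': array([ 0.25320672, -0.62526133,  0.23061493]), 'orientation': array([[ 9.26858524e-01,  3.75410341e-01, -5.93807145e-04],
       [ 3.75410793e-01, -9.26857806e-01,  1.15943411e-03],
       [-1.15111234e-04, -1.29755300e-03, -9.99999152e-01]]), 'wrist_force': array([-0.79665172, -0.53807179, -0.41987151]), 'torque': array([ 0.01444509,  0.04611262, -0.06758487]), 'gripper_width': 0.08540955070305384}
0.0187
side {'K': array([[538.00491974,   0.        , 313.85902275],
       [  0.        , 538.00491974, 234.40308075],
       [  0.        ,   0.        ,   1.        ]]), 'k1': 0.009032299087679486, 'R': array([[-0.88950307, -0.45666828, -0.01543937],
       [-0.23852064,  0.49288281, -0.83676427],
       [ 0.3897335 , -0.74062178, -0.54734558]]), 't': array([0.50971086, 0.20383372, 0.99175379])}
top {'K': array([[513.10670237,   0.        , 311.90315215],
       [  0.        , 513.10670237, 244.6248486 ],
       [  0.        ,   0.        ,   1.        ]]), 'k1': -0.06071628137488708, 'R': array([[ 0.00956914, -0.99959602, -0.02676235],
       [-0.99682733, -0.00742092, -0.07924778],
       [ 0.07901716,  0.02743578, -0.99649564]]), 't': array([0.01168961, 0.54864491, 1.05934698])}
```

View pics/top0.png

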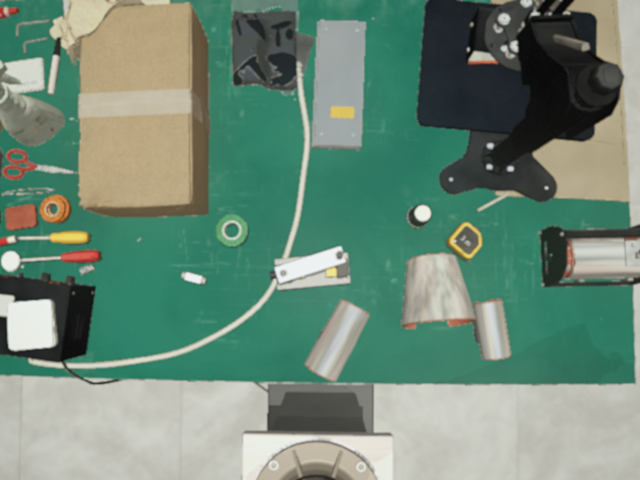

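View pics/side0.png

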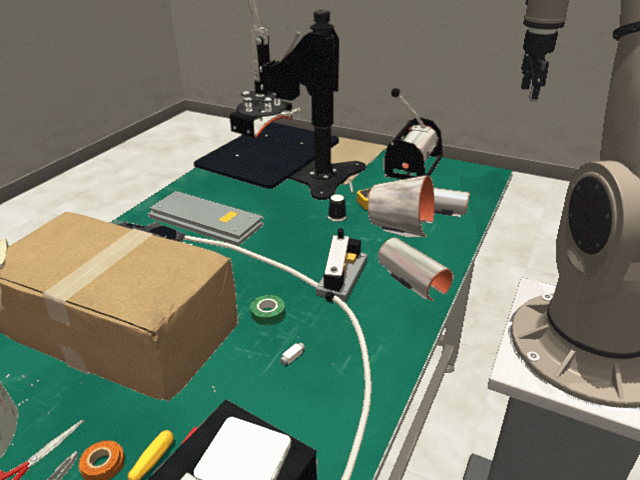

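```bash
cat > h.py <<'E'
import numpy as np, cv2
from station import observe, eyes, bot
def ray(n,uv):
    c=eyes.camera_info(n);K=c["K"]
    d=np.array([(uv[0]-K[0,2])/K[0,0],(uv[1]-K[1,2])/K[1,1]]);p=d.copy()
    for _ in range(20): p=d/(1+c["k1"]*(p@p))
    R=c["R"];return -R.T@c["t"],R.T@np.array([p[0],p[1],1])
def atz(n,uv,z):
    o,d=ray(n,uv);return o+d*(z-o[2])/d[2]
def tri(u1,u2,n1="top",n2="side"):
    o1,d1=ray(n1,u1);o2,d2=ray(n2,u2)
    A=np.stack([d1,-d2],1);t=np.linalg.lstsq(A,o2-o1,rcond=None)[0]
    a,b=o1+t[0]*d1,o2+t[1]*d2
    return (a+b)/2,np.linalg.norm(a-b)
def proj(n,X):
    c=eyes.camera_info(n);p=c["R"]@np.asarray(X,float)+c["t"];p=p[:2]/p[2];p=p*(1+c["k1"]*(p@p))
    return p[0]*c["K"][0,0]+c["K"][0,2],p[1]*c["K"][1,1]+c["K"][1,2]
def crop(n,im,x0,y0,w,h,s,out):
    c=cv2.resize(im[y0:y0+h,x0:x0+w,::-1],None,fx=s,fy=s,interpolation=cv2.INTER_CUBIC)
    cv2.imwrite(out,c)
E
python3 - <<'E'
import cv2
from h import crop
t=cv2.imread("pics/top0.png")[:,:,::-1];s=cv2.imread("pics/side0.png")[:,:,::-1]
crop("t",t,260,230,100,75,8,"pics/t_box.png")
crop("t",t,170,260,50,36,12,"pics/t_fuse.png")
crop("s",s,300,220,80,90,6,"pics/s_box.png")
crop("s",s,270,335,50,36,12,"pics/s_fuse.png")
E
```

```text
(no output)
```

View pics/t_box.png

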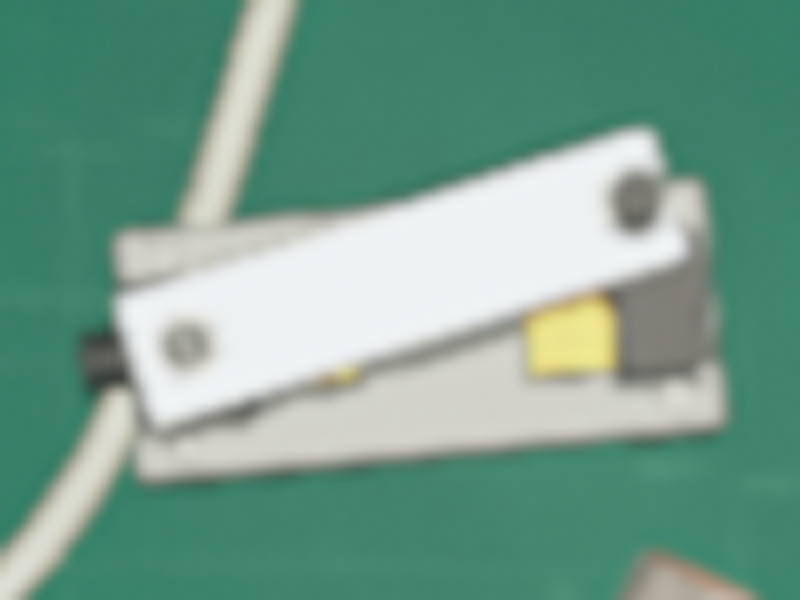

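View pics/t_fuse.png

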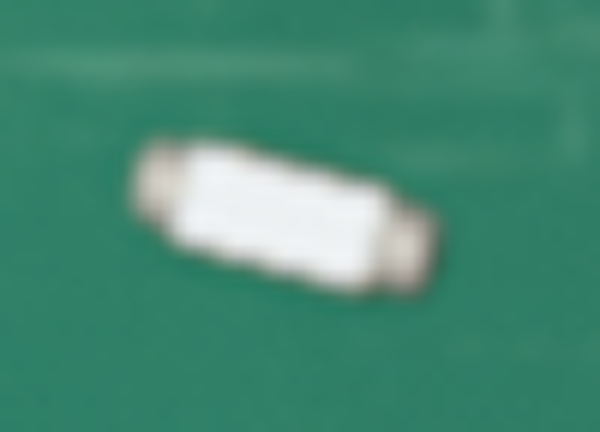

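View pics/s_box.png

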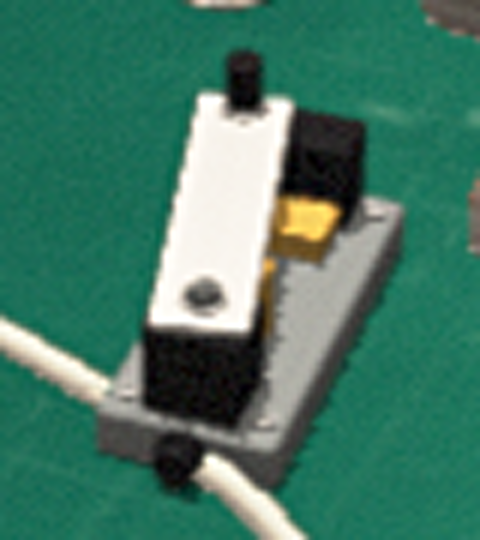

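View pics/s_fuse.png

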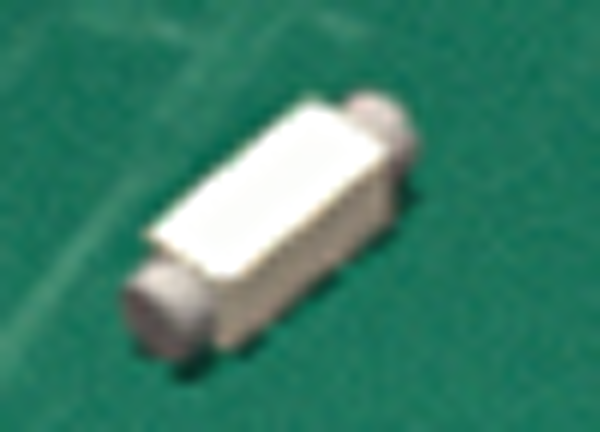

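```bash
python3 - <<'E'
from h import *
np.set_printoptions(precision=4,suppress=True)
f=lambda c,x0,y0,s:(x0+(c[0]+.5)/s-.5,y0+(c[1]+.5)/s-.5)
T=lambda c:f(c,260,230,8); S=lambda c:f(c,300,220,6)
print("cam",ray("top",(0,0))[0],ray("side",(0,0))[0])
print("pivot",atz("top",T((187,346)),.061),atz("side",S((206,293)),.061),tri(T((187,346)),S((206,293))))
print("knob",atz("top",T((637,197)),.083),atz("side",S((245,60)),.083),tri(T((637,197)),S((245,60))))
cs=[atz("top",T(c),.02) for c in [(115,232),(703,178),(725,430),(137,480)]]
for c in cs: print("corner",c)
print("centre",np.mean(cs,0),[np.linalg.norm(cs[i]-cs[(i+1)%4]) for i in range(4)])
# side corners base top: left(near) (100,415), bottom (275,440), right(400,207)
sc=[atz("side",S(c),.02) for c in [(100,410),(278,440),(402,207)]]
for c in sc: print("side corner",c)
print([np.linalg.norm(sc[i]-sc[i+1]) for i in range(2)])
F=lambda c:f(c,170,260,12);G=lambda c:f(c,270,335,12)
# fuse top body corners
a=[atz("top",F(c),.016) for c in [(195,143),(390,188),(365,293),(170,243)]]
print("fuse",np.mean(a,0),[np.linalg.norm(a[i]-a[(i+1)%4]) for i in range(4)]);
d=a[0]+a[3]-a[1]-a[2];print("dir",np.degrees(np.arctan2(d[1],d[0])))
e=[atz("top",F(c),.008) for c in [(135,182),(435,250)]];print("caps",e,np.mean(e,0),np.linalg.norm(e[0]-e[1]), np.degrees(np.arctan2(*(e[0]-e[1])[[1,0]])))
b=[atz("side",G(c),.016) for c in [(310,97),(390,155),(225,280),(150,237)]]
print("fuse side",np.mean(b,0),[np.linalg.norm(b[i]-b[(i+1)%4]) for i in range(4)]);
d=b[2]+b[3]-b[0]-b[1];print("dir",np.degrees(np.arctan2(d[1],d[0])))
E
```

```text
cam [ 0.4631 -0.0133  1.0994] [0.1155 0.8668 0.7213]
pivot [0.4877 0.0734 0.061 ] [0.4908 0.0685 0.061 ] (array([0.488 , 0.0733, 0.0651]), np.float64(0.0008852693627035236))
knob [ 0.5251 -0.0396  0.083 ] [ 0.5263 -0.0394  0.083 ] (array([ 0.5256, -0.0394,  0.0832]), np.float64(0.0012161703891734395))
corner [0.5186 0.0963 0.02  ]
corner [ 0.5341 -0.0586  0.02  ]
corner [ 0.4679 -0.0646  0.02  ]
corner [0.4534 0.0895 0.02  ]
centre [0.4935 0.0157 0.02  ] [np.float64(0.1556702257351652), np.float64(0.06638844749057617), np.float64(0.1548652463075066), np.float64(0.06553295863461246)]
side corner [0.5181 0.0955 0.02  ]
side corner [0.4564 0.0833 0.02  ]
side corner [ 0.4711 -0.0618  0.02  ]
[np.float64(0.0628535846274179), np.float64(0.14586534716204413)]
fuse [0.4767 0.2693 0.016 ] [np.float64(0.03608544240421309), np.float64(0.019049372266802814), np.float64(0.036269428406432457), np.float64(0.018233186665630195)]
dir 77.17916595936836
caps [array([0.4827, 0.2979, 0.008 ]), array([0.4712, 0.2432, 0.008 ])] [0.4769 0.2706 0.008 ] 0.05584287340118862 78.07751092148256
fuse side [0.4786 0.2696 0.016 ] [np.float64(0.017593661745534672), np.float64(0.034725852934172116), np.float64(0.014526106510672768), np.float64(0.03683618082979223)]
dir 76.12306807726021
```

```bash
cat > plan.py <<'E'
import sys,json
from h import *
from scipy.spatial.transform import Rotation as Ro
def Rd(h):
    h=np.radians(h);x=np.array([np.cos(h),np.sin(h),0]);z=np.array([0,0,-1.]);return np.stack([x,np.cross(z,x),z],1)
def plan(p,h,N):
    s=observe();R=s["orientation"];P=s["tool_pos"];p=np.array(p,float)
    rv=Ro.from_matrix(R.T@Rd(h)).as_rotvec()
    dp=[];tw=[]
    st=(p-P)/N
    for i in range(N):
        dp.append([round(float(v),3) for v in R.T@st/.15]);tw.append([round(float(v),2) for v in np.degrees(rv/N)/8])
        R=R@Ro.from_rotvec(rv/N).as_matrix()
    for i in range(0,N,5): print("dp",dp[i:i+5],"\ntw",tw[i:i+5])
    print("step mm",np.linalg.norm(st)*1e3)
def st():
    s=observe();R=s["orientation"];print("t",round(s["time"],2),"pos",s["tool_pos"].round(4),"head",np.degrees(np.arctan2(R[1,0],R[0,0])).round(2),"F",s["wrist_force"].round(2),"w",round(s["gripper_width"],4),"j",s["joint_pos"].round(2))
if __name__=="__main__":
    a=[float(v) for v in sys.argv[1:]];st();plan(a[:3],a[3],int(a[4]))
E
python3 plan.py 0.525 -0.0396 0.2 108.3 15
```

```text
t 0.1 pos [ 0.2532 -0.6253  0.2307] head 22.04 F [-0.98  0.84 -0.55] w 0.0855 j [ 1.04  0.43  0.07  1.61 -0.03  1.11 -0.07]
dp [[0.21, -0.196, 0.014], [0.228, -0.174, 0.014], [0.245, -0.15, 0.014], [0.258, -0.125, 0.014], [0.27, -0.098, 0.014]] 
tw [[-0.0, -0.0, -0.72], [-0.0, -0.0, -0.72], [-0.0, -0.0, -0.72], [-0.0, -0.0, -0.72], [-0.0, -0.0, -0.72]]
dp [[0.278, -0.071, 0.014], [0.284, -0.043, 0.014], [0.287, -0.014, 0.014], [0.287, 0.015, 0.014], [0.284, 0.043, 0.014]] 
tw [[-0.0, -0.0, -0.72], [-0.0, -0.0, -0.72], [-0.0, -0.0, -0.72], [-0.0, -0.0, -0.72], [-0.0, -0.0, -0.72]]
dp [[0.278, 0.072, 0.014], [0.269, 0.099, 0.014], [0.258, 0.126, 0.014], [0.244, 0.151, 0.014], [0.228, 0.174, 0.014]] 
tw [[-0.0, -0.0, -0.72], [-0.0, -0.0, -0.72], [-0.0, -0.0, -0.72], [-0.0, -0.0, -0.72], [-0.0, -0.0, -0.72]]
step mm 43.096619413874954
```

Emit:
drive_tool --fingers '[0.4,0.4,0.4,0.4,0.4]' --dp '[[0.21,-0.196,-0.06],[0.228,-0.174,-0.06],[0.245,-0.15,-0.06],[0.258,-0.125,-0.06],[0.27,-0.098,-0.06]]' --twist '[[0,0,-0.72],[0,0,-0.72],[0,0,-0.72],[0,0,-0.72],[0,0,-0.72]]'

```text
time: 0.72
tool_pos: [0.3443, -0.4289, 0.2764]
orientation: [[0.629, 0.778, -0.0], [0.778, -0.629, 0.0], [0.0, -0.0, -1.0]]
wrist_force: [0.1, -0.6, -0.1]
gripper_width: 0.034
```

Emit:
drive_tool --fingers '[0.4,0.4,0.4,0.4,0.4]' --dp '[[0.278,-0.071,0],[0.284,-0.043,0],[0.287,-0.014,0],[0.287,0.015,0],[0.284,0.043,0]]' --twist '[[0,0,-0.72],[0,0,-0.72],[0,0,-0.72],[0,0,-0.72],[0,0,-0.72]]'

```text
time: 1.35
tool_pos: [0.4347, -0.2334, 0.2762]
orientation: [[0.177, 0.984, -0.0], [0.984, -0.177, 0.0], [0.0, -0.0, -1.0]]
wrist_force: [0.7, -0.8, -0.2]
gripper_width: 0.0343
```

```bash
python3 plan.py 0.525 -0.0396 0.15 108.3 5
```

```text
t 1.35 pos [ 0.4347 -0.2334  0.2762] head 79.83 F [ 0.71 -0.85 -0.21] w 0.0343 j [ 0.65  0.1  -0.31  1.93  0.04  1.11  0.15]
dp [[0.276, 0.073, 0.168], [0.267, 0.1, 0.168], [0.256, 0.126, 0.168], [0.242, 0.151, 0.168], [0.226, 0.174, 0.168]] 
tw [[-0.0, -0.0, -0.71], [-0.0, -0.0, -0.71], [-0.0, -0.0, -0.71], [-0.0, -0.0, -0.71], [-0.0, -0.0, -0.71]]
step mm 49.667063649114176
```

Emit:
drive_tool --fingers '[0.4,0.4,0.4,0.4,0.4]' --dp '[[0.276,0.073,0.1],[0.267,0.1,0.1],[0.256,0.126,0.168],[0.242,0.151,0.168],[0.226,0.174,0.168]]' --twist '[[0,0,-0.71],[0,0,-0.71],[0,0,-0.71],[0,0,-0.71],[0,0,-0.71]]'

```text
time: 1.98
tool_pos: [0.5259, -0.04, 0.1699]
orientation: [[-0.313, 0.95, -0.0], [0.95, 0.313, 0.0], [0.0, 0.0, -1.0]]
wrist_force: [-0.0, -0.9, -0.3]
gripper_width: 0.0342
```

```bash
python3 plan.py 0.525 -0.0396 0.069 108.3 3; python3 - <<'E'
from h import *
s=eyes.capture("side");t=eyes.capture("top")
crop("s",s,290,160,100,120,5,"pics/s1.png");crop("t",t,260,210,120,90,6,"pics/t1.png")
E
```

```text
t 1.98 pos [ 0.5259 -0.04    0.1699] head 108.22 F [-0.02 -0.85 -0.3 ] w 0.0342 j [ 0.38  0.29 -0.5   1.97  0.18  0.92  0.11]
dp [[0.002, -0.001, 0.224], [0.002, -0.001, 0.224], [0.002, -0.001, 0.224]] 
tw [[0.0, -0.0, -0.0], [0.0, -0.0, -0.0], [0.0, -0.0, -0.0]]
step mm 33.6250793493153
```

View pics/s1.png

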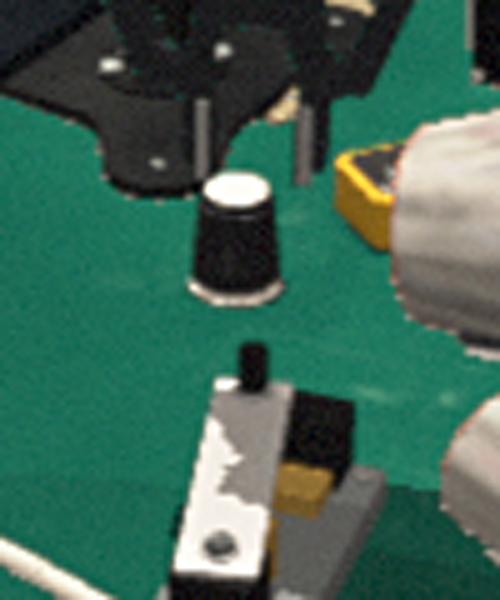

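View pics/t1.png

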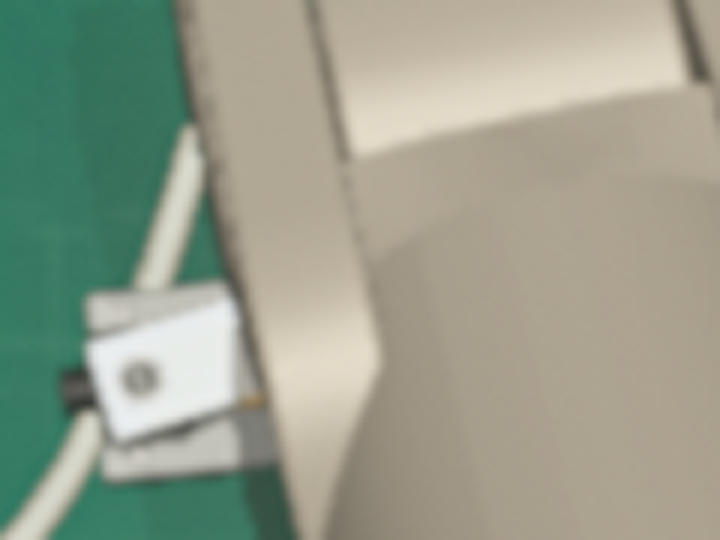

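Emit:
drive_tool --fingers '[0.4,0.4,0.4,0.4]' --dp '[[0.002,-0.001,0.224],[0.002,-0.001,0.224],[0.002,-0.001,0.22],[0,0,0]]' --twist '[[0,0,0],[0,0,0],[0,0,0],[0,0,0]]'

```text
time: 2.58
tool_pos: [0.5232, -0.0407, 0.0688]
orientation: [[-0.31, 0.951, -0.004], [0.951, 0.31, 0.0], [0.002, -0.004, -1.0]]
wrist_force: [-0.3, 0.0, 0.5]
gripper_width: 0.0339
```

```bash
python3 plan.py 0.525 -0.0396 0.069 108.3 3; python3 - <<'E'
from h import *
s=eyes.capture("side")
crop("s",s,290,160,100,120,5,"pics/s2.png")
E
```

```text
t 2.58 pos [ 0.5232 -0.0407  0.0688] head 108.03 F [-0.33  0.04  0.48] w 0.0339 j [ 0.33  0.43 -0.45  2.05  0.28  0.72  0.01]
dp [[0.001, 0.005, -0.0], [0.001, 0.005, -0.0], [0.001, 0.005, -0.0]] 
tw [[-0.01, -0.0, -0.01], [-0.01, -0.0, -0.01], [-0.01, -0.0, -0.01]]
step mm 0.70347829670323
```

View pics/s2.png

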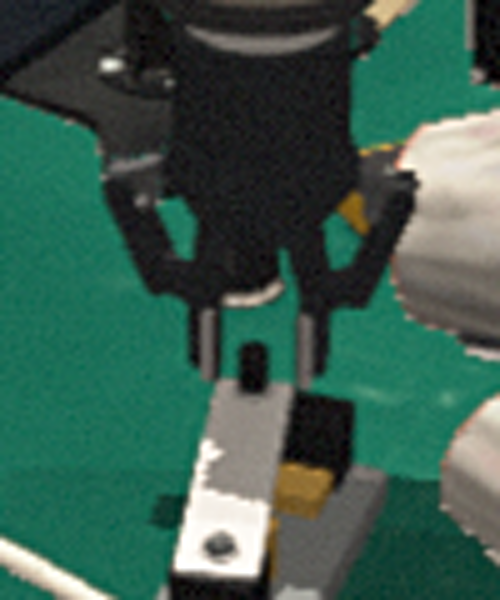

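Emit:
drive_tool --fingers '[0.4,0.4,0.4,0.4,0.4]' --dp '[[0.006,0.097,0],[0.006,0.097,0],[0.006,0.097,0],[0.006,0.097,0],[0.006,0.097,0]]' --twist '[[0,0,-0.875],[0,0,-0.875],[0,0,-0.875],[0,0,-0.875],[0,0,-0.875]]'

```text
time: 3.25
tool_pos: [0.5845, 0.0009, 0.0725]
orientation: [[-0.801, 0.599, 0.002], [0.599, 0.801, -0.001], [-0.002, 0.001, -1.0]]
wrist_force: [-1.2, 0.1, -0.2]
gripper_width: 0.0344
```

```bash
python3 - <<'E'
from plan import *
st();p=observe()["tool_pos"][:2]-[.4877,.074];print(np.linalg.norm(p),np.degrees(np.arctan2(p[1],p[0]))+84.45)
E
```

```text
t 3.25 pos [0.5845 0.0009 0.0725] head 143.21 F [-1.19  0.06 -0.16] w 0.0344 j [ 0.35  0.53 -0.59  1.91  0.4   0.81  0.47]
0.12127535620987362 47.37480650350206
```

Emit:
drive_tool --fingers '[0.4,0.4,0.4,0.4,0.4]' --dp '[[0.01,0.097,0.01],[0.008,0.097,0.005],[0.006,0.097,0.005],[0.006,0.097,0],[0.006,0.097,0]]' --twist '[[0,0,-0.875],[0,0,-0.875],[0,0,-0.875],[0,0,-0.875],[0,0,-0.875]]'

```text
time: 3.88
tool_pos: [0.6075, 0.0693, 0.0696]
orientation: [[-1.0, 0.031, 0.002], [0.031, 1.0, -0.001], [-0.002, -0.001, -1.0]]
wrist_force: [-1.9, -1.2, 0.1]
gripper_width: 0.0343
```

Emit:
drive_tool --fingers '[0.4,0.4,0.4]' --dp '[[0.006,0.097,0],[0.006,0.097,0],[0,0,0]]' --twist '[[0,0,-0.875],[0,0,-0.875],[0,0,0]]'

```text
time: 4.25
tool_pos: [0.6044, 0.0991, 0.0692]
orientation: [[-0.978, -0.209, 0.002], [-0.209, 0.978, 0.0], [-0.002, -0.0, -1.0]]
wrist_force: [-0.2, -0.8, -0.4]
gripper_width: 0.034
```

```bash
python3 - <<'E'
from plan import *
st();p=observe()["tool_pos"][:2]-[.4877,.074];print(np.linalg.norm(p),np.degrees(np.arctan2(p[1],p[0]))+84.45)
s=eyes.capture("side")
crop("s",s,270,180,130,130,4.5,"pics/s3.png")
E
```

```text
t 4.25 pos [0.6044 0.0991 0.0692] head -167.95 F [-0.21 -0.78 -0.44] w 0.034 j [ 0.31  0.63 -0.78  1.84  0.56  0.9   1.05]
0.11938539188359351 96.56735682143766
```

View pics/s3.png

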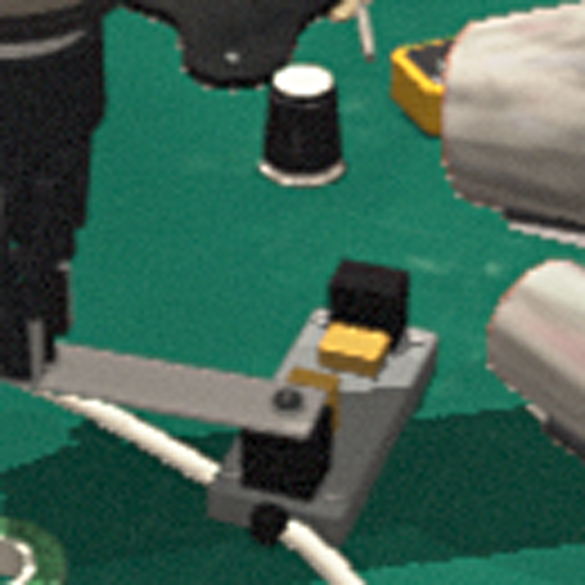

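Emit:
drive_tool --fingers '[0.4,0.4,0.7]' --dp '[[0,0,-0.2],[0,0,-0.35],[0,0,-0.2]]' --twist '[[0,0,0],[0,0,0],[0,0,0]]'

```text
time: 4.68
tool_pos: [0.6046, 0.0978, 0.1832]
orientation: [[-0.979, -0.205, 0.003], [-0.205, 0.979, -0.0], [-0.003, -0.001, -1.0]]
wrist_force: [0.4, -1.4, -1.1]
gripper_width: 0.0509
```

```bash
python3 plan.py .4773 .2697 .12 77.2 15
```

```text
t 4.67 pos [0.6046 0.0978 0.1832] head -168.19 F [ 0.35 -1.43 -1.05] w 0.0509 j [ 0.38  0.5  -0.86  1.76  0.43  1.08  1.15]
dp [[0.04, 0.086, 0.028], [0.051, 0.08, 0.028], [0.061, 0.073, 0.028], [0.07, 0.064, 0.028], [0.078, 0.054, 0.028]] 
tw [[0.0, 0.0, 0.96], [0.0, 0.0, 0.96], [0.0, 0.0, 0.96], [0.0, 0.0, 0.96], [0.0, 0.0, 0.96]]
dp [[0.085, 0.043, 0.028], [0.09, 0.032, 0.028], [0.093, 0.019, 0.028], [0.095, 0.007, 0.028], [0.095, -0.006, 0.028]] 
tw [[0.0, 0.0, 0.96], [0.0, 0.0, 0.96], [0.0, 0.0, 0.96], [0.0, 0.0, 0.96], [0.0, 0.0, 0.96]]
dp [[0.093, -0.018, 0.028], [0.09, -0.031, 0.028], [0.085, -0.042, 0.028], [0.079, -0.053, 0.028], [0.071, -0.063, 0.028]] 
tw [[0.0, 0.0, 0.96], [0.0, 0.0, 0.96], [0.0, 0.0, 0.96], [0.0, 0.0, 0.96], [0.0, 0.0, 0.96]]
step mm 14.872401417875684
```

Emit:
drive_tool --fingers '[0.7,0.7,0.7,0.7,0.7]' --dp '[[0.04,0.086,0],[0.051,0.08,0],[0.061,0.073,0.028],[0.07,0.064,0.028],[0.078,0.054,0.028]]' --twist '[[0,0,0.96],[0,0,0.96],[0,0,0.96],[0,0,0.96],[0,0,0.96]]'

```text
time: 5.3
tool_pos: [0.5614, 0.1549, 0.1682]
orientation: [[-0.892, 0.452, 0.001], [0.452, 0.892, -0.0], [-0.001, 0.0, -1.0]]
wrist_force: [0.5, 0.4, 0.0]
gripper_width: 0.0598
```

Emit:
drive_tool --fingers '[0.7,0.7,0.7,0.7,0.7]' --dp '[[0.085,0.043,0.028],[0.09,0.032,0.028],[0.093,0.019,0.028],[0.095,0.007,0.028],[0.095,-0.006,0.028]]' --twist '[[0,0,0.96],[0,0,0.96],[0,0,0.96],[0,0,0.96],[0,0,0.96]]'

```text
time: 5.92
tool_pos: [0.519, 0.2125, 0.1472]
orientation: [[-0.419, 0.908, 0.001], [0.908, 0.419, 0.0], [-0.0, 0.001, -1.0]]
wrist_force: [0.2, 0.5, -0.3]
gripper_width: 0.0596
```

Emit:
drive_tool --fingers '[0.7,0.7,0.7,0.7,0.7]' --dp '[[0.093,-0.018,0.028],[0.09,-0.031,0.028],[0.085,-0.042,0.028],[0.079,-0.053,0.028],[0.071,-0.063,0.028]]' --twist '[[0,0,0.96],[0,0,0.96],[0,0,0.96],[0,0,0.96],[0,0,0.96]]'

```text
time: 6.55
tool_pos: [0.4771, 0.27, 0.1263]
orientation: [[0.236, 0.972, 0.001], [0.972, -0.236, 0.0], [0.001, 0.001, -1.0]]
wrist_force: [0.1, -0.3, -0.2]
gripper_width: 0.0598
```

```bash
python3 plan.py .4773 .2697 .05 77.2 2;python3 - <<'E'
from h import *
s=eyes.capture("side");t=eyes.capture("top")
cv2.imwrite("pics/s4f.png",s[:,:,::-1]);cv2.imwrite("pics/t4f.png",t[:,:,::-1])
crop("s",s,240,280,110,110,5,"pics/s4.png");crop("t",t,230,200,130,100,6,"pics/t4.png")
E
```

```text
t 6.55 pos [0.4771 0.27   0.1263] head 76.34 F [ 0.1  -0.25 -0.25] w 0.0598 j [-0.24  0.38 -0.48  1.96  0.23  0.85 -1.08]
dp [[-0.001, 0.001, 0.254], [-0.001, 0.001, 0.254]] 
tw [[0.0, -0.0, -0.05], [0.0, -0.0, -0.05]]
step mm 38.137371575261184
```

View pics/s4.png

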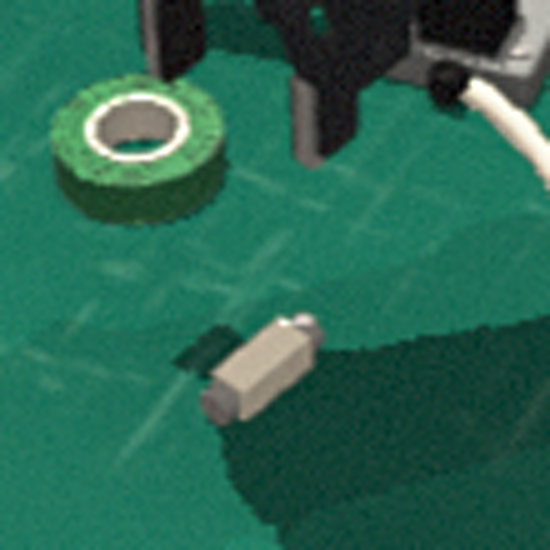

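View pics/t4.png

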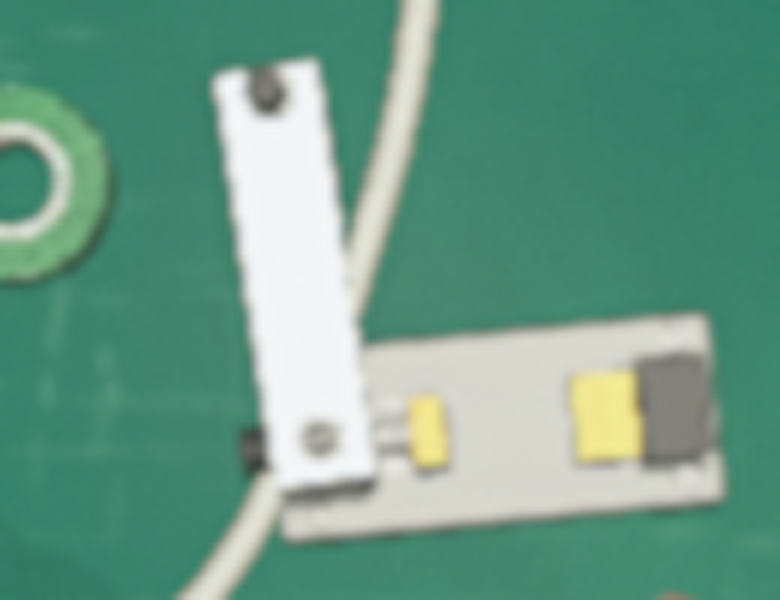

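```bash
python3 - <<'E'
from h import *
np.set_printoptions(precision=4,suppress=True)
f=lambda c:(230+(c[0]+.5)/6-.5,200+(c[1]+.5)/6-.5)
L=[atz("top",f(c),.032) for c in [(571,375),(579,462)]];C=[atz("top",f(c),.052) for c in [(442,396),(450,467)]]
print("ledge",L,np.mean(L,0),"contact",C,np.mean(C,0))
P=atz("top",f((319,438)),.061);Kn=atz("top",f((267,90)),.083)
print("pivot",P,"knob",Kn,np.linalg.norm((Kn-P)[:2]))
for a,b in (L,C): print("w",np.linalg.norm(a-b),np.degrees(np.arctan2(*(a-b)[[1,0]])))
# fit base
B=[atz("top",f(c),.02) for c in [(708,315),(724,500),(283,540)]]
print("B",B)
d=B[1]-B[2];print(np.degrees(np.arctan2(-d[1],-d[0])))
l,c=np.mean(L,0),np.mean(C,0);d=c-l;print("axis",np.degrees(np.arctan2(d[1],d[0])),np.linalg.norm(d[:2]))
d=P-l;print("axis pl",np.degrees(np.arctan2(d[1],d[0])),np.linalg.norm(d[:2]))
E
```

```text
ledge [array([ 0.5115, -0.011 ,  0.032 ]), array([ 0.4814, -0.014 ,  0.032 ])] [ 0.4964 -0.0125  0.032 ] contact [array([0.5031, 0.0328, 0.052 ]), array([0.4789, 0.0298, 0.052 ])] [0.491  0.0313 0.052 ]
pivot [0.4882 0.0738 0.061 ] knob [0.6035 0.091  0.083 ] 0.1165627314329501
w 0.030252728693232728 5.692617181272714
w 0.024296685464848342 7.050434457177245
B [array([ 0.5335, -0.0589,  0.02  ]), array([ 0.4688, -0.0648,  0.02  ]), array([0.4533, 0.0894, 0.02  ])]
95.71765377236588
axis 97.06692817935576 0.044157521236792306
axis pl 95.46888140074276 0.08672646451248478
```

Emit:
drive_tool --fingers '[0.6,0.6,0.6,0.6]' --dp '[[0,0.001,0.25],[0,0,0.25],[0,0,0.1],[0,0,0]]' --twist '[[0,0,-0.1],[0,0,0],[0,0,0],[0,0,0]]'

```text
time: 7.15
tool_pos: [0.4769, 0.2698, 0.0354]
orientation: [[0.214, 0.977, -0.001], [0.977, -0.214, -0.0], [-0.001, -0.001, -1.0]]
wrist_force: [0.8, 0.2, 0.8]
gripper_width: 0.0511
```

```bash
python3 plan.py .4773 .2697 .003 77.2 2;python3 - <<'E'
from h import *
s=eyes.capture("side")
crop("s",s,240,280,110,110,5,"pics/s5.png")
E
```

```text
t 7.15 pos [0.4769 0.2698 0.0354] head 77.65 F [0.82 0.21 0.76] w 0.0511 j [-0.28  0.51 -0.43  2.02  0.33  0.68 -1.14]
dp [[-0.0, 0.001, 0.108], [-0.0, 0.001, 0.108]] 
tw [[-0.0, 0.0, 0.03], [-0.0, 0.0, 0.03]]
step mm 16.210630801965756
```

View pics/s5.png

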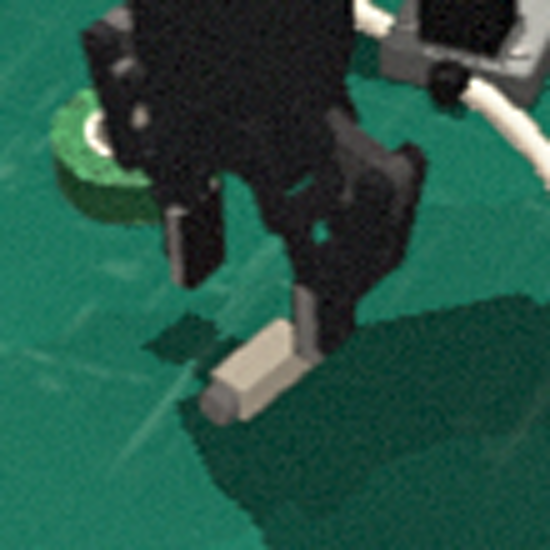

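Emit:
drive_tool --fingers '[0.6,0.6,0.6,0.6]' --dp '[[0,0.002,0.108],[0,0,0.1],[0,0,0],[0,0,0]]' --twist '[[0,0,0.05],[0,0,0],[0,0,0],[0,0,0]]'

```text
time: 7.7
tool_pos: [0.477, 0.2704, 0.0043]
orientation: [[0.22, 0.975, -0.0], [0.975, -0.22, -0.0], [-0.0, -0.0, -1.0]]
wrist_force: [-0.1, 0.5, -0.6]
gripper_width: 0.0512
```

Emit:
drive_tool --fingers '[0,0,0,0,0]' --dp '[[0,0,0],[0,0,0],[0,0,0],[0,0,0],[0,0,0]]' --twist '[[0,0,0],[0,0,0],[0,0,0],[0,0,0],[0,0,0]]' --grip_force 50

```text
time: 8.32
tool_pos: [0.4773, 0.2703, 0.0048]
orientation: [[0.221, 0.975, 0.001], [0.975, -0.221, 0.0], [0.0, 0.001, -1.0]]
wrist_force: [-1.7, -1.2, 6.4]
gripper_width: 0.0145
```

```bash
python3 plan.py .4773 .2697 .08 77.2 2;python3 - <<'E'
from h import *
s=eyes.capture("side")
crop("s",s,240,280,110,110,5,"pics/s6.png")
E
```

```text
t 8.32 pos [0.4773 0.2703 0.0048] head 77.24 F [-1.68 -1.16  6.45] w 0.0145 j [-0.31  0.56 -0.4   2.03  0.37  0.62 -1.18]
dp [[-0.002, 0.001, -0.251], [-0.002, 0.001, -0.251]] 
tw [[0.0, -0.0, 0.0], [0.0, -0.0, 0.0]]
step mm 37.61339996125347
```

View pics/s6.png

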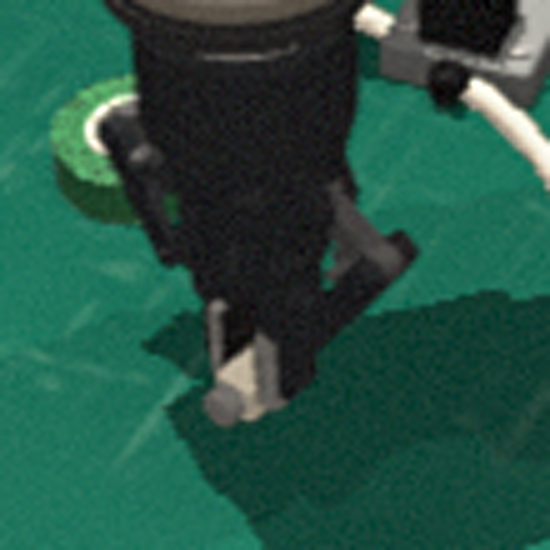

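Emit:
drive_tool --fingers '[0,0,0]' --dp '[[0,0,-0.15],[0,0,-0.4],[0,0,-0.1]]' --twist '[[0,0,0],[0,0,0],[0,0,0]]'

```text
time: 8.75
tool_pos: [0.4784, 0.2712, 0.1052]
orientation: [[0.221, 0.975, 0.004], [0.975, -0.221, 0.002], [0.003, 0.004, -1.0]]
wrist_force: [0.4, -0.1, -1.5]
gripper_width: 0.0146
```

```bash
python3 - <<'E'
from plan import *
st()
s=eyes.capture("side")
crop("s",s,250,240,90,110,6,"pics/s7.png")
cv2.imwrite("pics/s7f.png",s[:,:,::-1])
E
```

```text
t 8.75 pos [0.4784 0.2712 0.1052] head 77.24 F [ 0.36 -0.06 -1.52] w 0.0146 j [-0.24  0.41 -0.48  1.98  0.26  0.81 -1.09]
```

View pics/s7.png

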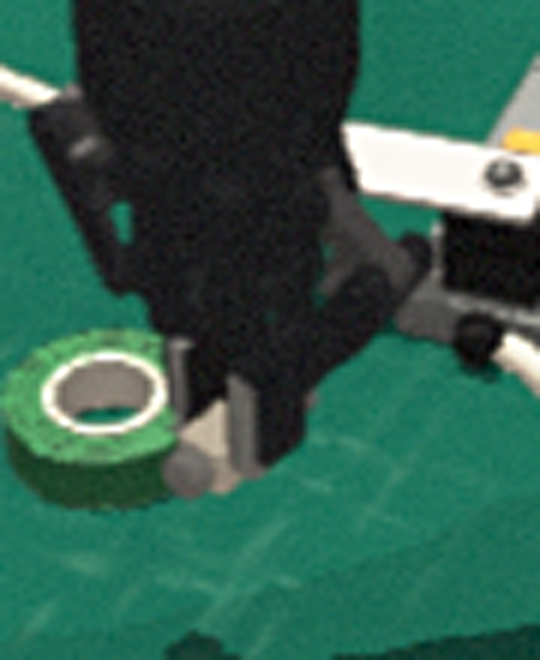

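```bash
python3 - <<'E'
from plan import *
f=lambda c:(250+(c[0]+.5)/6-.5,240+(c[1]+.5)/6-.5)
s=observe();h=np.radians(77.24);u=np.array([np.cos(h),np.sin(h)])
for c in [(190,470),(187,471)]:
  X=atz("side",f(c),.1082);d=X[:2]-s["tool_pos"][:2];print(X,"along",d@u,"perp",d@[-u[1],u[0]])
im=cv2.imread("pics/s7f.png")
P=s["tool_pos"]
for a in (-.026,.026):
  q=np.append(P[:2]+a*u,.1082);print(q,[((v-o+.5)*6-.5) for v,o in zip(proj("side",q),(250,240))])
E
```

```text
[0.48410318 0.28984176 0.1082    ] along 0.0195104371959635 perp -0.0013118378589310337
[0.48465189 0.290573   0.1082    ] along 0.020344814523453447 perp -0.0016854963929252066
[0.47277195 0.245745   0.1082    ] [np.float64(300.291108703972), np.float64(389.0843419219241)]
[0.48425707 0.29646079 0.1082    ] [np.float64(177.63178218833184), np.float64(484.25030952561895)]
```

```bash
python3 - <<'E'
from plan import *
h=np.radians(77.2);u=np.array([np.cos(h),np.sin(h)])
C=np.array([.4768,.27])
im=cv2.imread("pics/side0.png");top=cv2.imread("pics/top0.png")
for n,I,x0,y0 in(("side",im,270,335),("top",top,170,260)):
  o=cv2.resize(I[y0:y0+36,x0:x0+50],None,fx=14,fy=14,interpolation=cv2.INTER_CUBIC)
  for a in (-.026,-.018,0,.018,.026):
    z=.016 if abs(a)<.02 else .008
    q=np.append(C+a*u,z);p=proj(n,q);p=[int((v-w+.5)*14) for v,w in zip(p,(x0,y0))];cv2.circle(o,p,4,(0,0,255),-1)
  cv2.imwrite(f"pics/chk_{n}.png",o)
P=np.array([.4784,.2712]);I=cv2.imread("pics/s7f.png");x0,y0=265,295
o=cv2.resize(I[y0:y0+40,x0:x0+50],None,fx=14,fy=14,interpolation=cv2.INTER_CUBIC)
for a in (-.026,0,.018,.026):
    q=np.append(P+a*u,.1082);p=proj("side",q);p=[int((v-w+.5)*14) for v,w in zip(p,(x0,y0))];cv2.circle(o,p,4,(0,0,255),-1)
q=np.append(P,.1052);p=proj("side",q);p=[int((v-w+.5)*14) for v,w in zip(p,(x0,y0))];cv2.circle(o,p,4,(255,0,0),-1)
cv2.imwrite("pics/chk_s7.png",o)
E
```

```text
(no output)
```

View pics/chk_side.png

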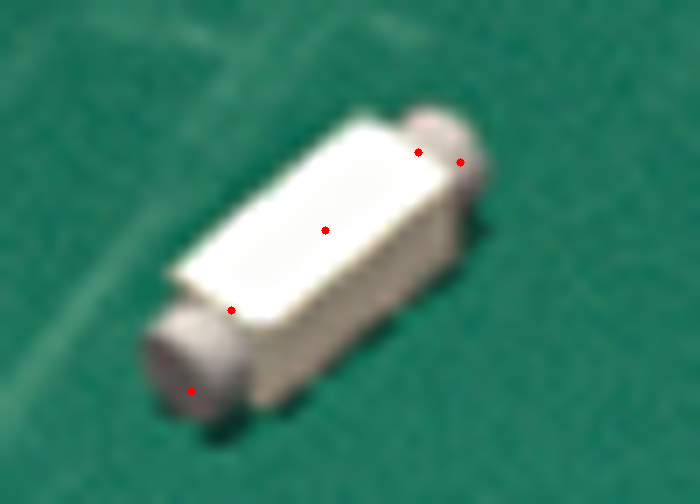

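View pics/chk_top.png

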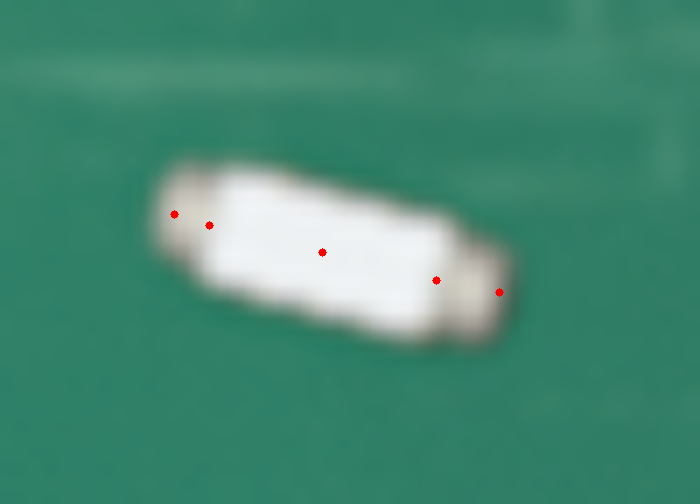

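View pics/chk_s7.png

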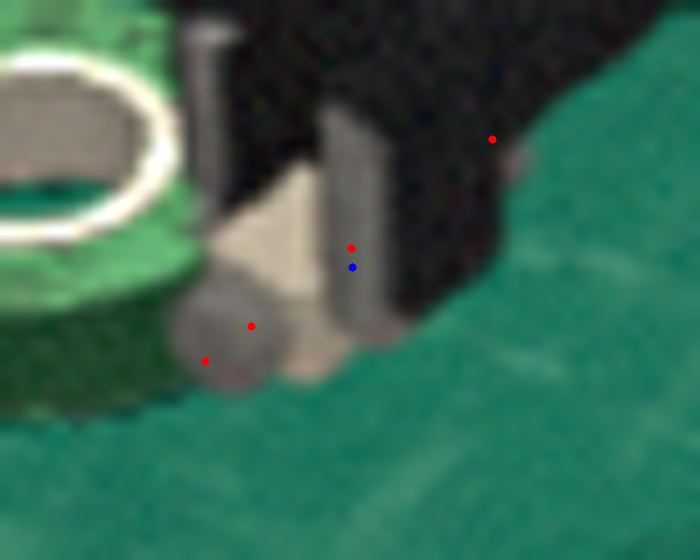

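```bash
python3 plan.py .4949 .0011 .12 95.6 8
```

```text
t 8.8 pos [0.4785 0.2711 0.1055] head 77.23 F [0.56 0.2  1.25] w 0.0147 j [-0.24  0.41 -0.48  1.98  0.26  0.81 -1.09]
dp [[-0.216, 0.063, -0.013], [-0.219, 0.054, -0.013], [-0.221, 0.046, -0.012], [-0.222, 0.037, -0.012], [-0.224, 0.028, -0.012]] 
tw [[0.0, -0.0, -0.29], [0.0, -0.0, -0.29], [0.0, -0.0, -0.29], [0.0, -0.0, -0.29], [0.0, -0.0, -0.29]]
dp [[-0.225, 0.019, -0.012], [-0.225, 0.01, -0.012], [-0.225, 0.001, -0.012]] 
tw [[0.0, -0.0, -0.29], [0.0, -0.0, -0.29], [0.0, -0.0, -0.29]]
step mm 33.86126763298542
```

Emit:
drive_tool --fingers '[0,0,0,0,0]' --dp '[[-0.216,0.063,-0.1],[-0.219,0.054,-0.05],[-0.221,0.046,0],[-0.222,0.037,0],[-0.224,0.028,0]]' --twist '[[0,0,-0.29],[0,0,-0.29],[0,0,-0.29],[0,0,-0.29],[0,0,-0.29]]' --grip_force 70

```text
time: 9.43
tool_pos: [0.4872, 0.1002, 0.1234]
orientation: [[0.019, 1.0, -0.001], [1.0, -0.019, -0.0], [-0.0, -0.001, -1.0]]
wrist_force: [0.5, -0.9, -0.8]
gripper_width: 0.0139
```

Emit:
drive_tool --fingers '[0,0,0,0]' --dp '[[-0.225,0.019,0],[-0.225,0.01,0],[-0.225,0.001,0],[0,0,0]]' --twist '[[0,0,-0.29],[0,0,-0.29],[0,0,-0.29],[0,0,0]]'

```text
time: 9.93
tool_pos: [0.4936, -0.0023, 0.1233]
orientation: [[-0.098, 0.995, -0.001], [0.995, 0.098, -0.001], [-0.001, -0.001, -1.0]]
wrist_force: [-0.1, -0.0, 0.8]
gripper_width: 0.0138
```

```bash
python3 plan.py .4949 .0011 .065 95.6 2; python3 - <<'E'
from h import *
s=eyes.capture("side")
cv2.imwrite("pics/s8f.png",s[:,:,::-1])
crop("s",s,290,180,100,120,5,"pics/s8.png")
E
```

```text
t 9.93 pos [ 0.4936 -0.0023  0.1233] head 95.6 F [-0.1  -0.04  0.78] w 0.0138 j [ 0.29  0.31 -0.48  2.08  0.2   0.8  -0.21]
dp [[0.011, 0.006, 0.194], [0.011, 0.005, 0.194]] 
tw [[-0.01, 0.0, 0.0], [-0.01, 0.0, 0.0]]
step mm 29.20813038077377
```

View pics/s8.png

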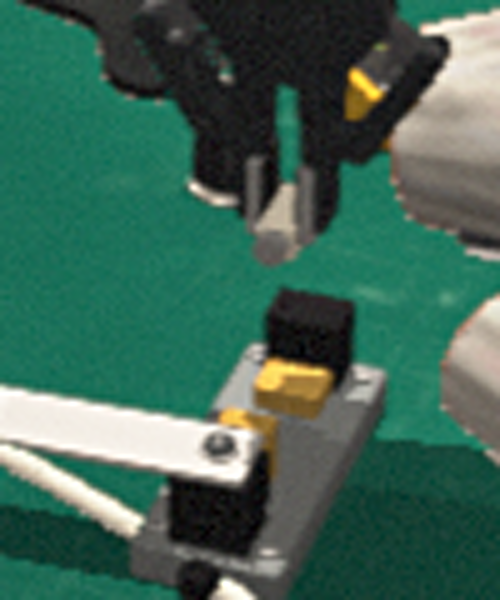

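Emit:
drive_tool --fingers '[0,0,0,0]' --dp '[[0.011,0.006,0.15],[0.011,0.005,0.15],[0,0,0.09],[0,0,0]]' --twist '[[0,0,0],[0,0,0],[0,0,0],[0,0,0]]'

```text
time: 10.48
tool_pos: [0.4948, 0.0044, 0.0649]
orientation: [[-0.102, 0.995, -0.002], [0.995, 0.102, 0.0], [0.0, -0.002, -1.0]]
wrist_force: [0.2, 0.1, -0.0]
gripper_width: 0.0138
```

```bash
python3 plan.py .4949 .0011 .040 95.6 2; python3 - <<'E'
from h import *
s=eyes.capture("side")
cv2.imwrite("pics/s9f.png",s[:,:,::-1])
crop("s",s,300,220,80,90,6,"pics/s9.png")
E
```

```text
t 10.47 pos [0.4948 0.0044 0.0649] head 95.85 F [ 0.2   0.13 -0.03] w 0.0138 j [ 0.24  0.4  -0.45  2.12  0.27  0.68 -0.29]
dp [[-0.011, -0.001, 0.083], [-0.011, -0.001, 0.083]] 
tw [[-0.01, -0.0, 0.02], [-0.01, -0.0, 0.02]]
step mm 12.564263581445504
```

View pics/s9.png

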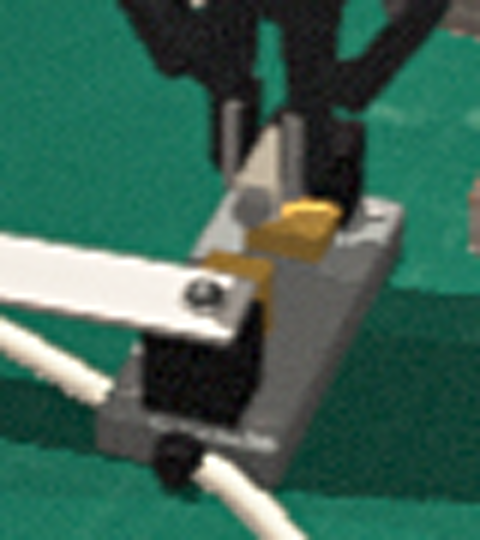

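Emit:
drive_tool --fingers '[0,0,0,0]' --dp '[[-0.011,0,0.06],[-0.011,0,0.06],[0,0,0],[0,0,0]]' --twist '[[0,0,0.03],[0,0,0],[0,0,0],[0,0,0]]'

```text
time: 11.02
tool_pos: [0.4958, 0.0005, 0.0478]
orientation: [[-0.097, 0.995, -0.0], [0.995, 0.097, 0.0], [0.0, -0.0, -1.0]]
wrist_force: [0.6, 0.2, -0.8]
gripper_width: 0.0139
```

```bash
python3 plan.py .4949 .0011 .040 95.6 1
```

```text
t 11.03 pos [0.4958 0.0005 0.0478] head 95.56 F [ 0.59  0.16 -0.78] w 0.0139 j [ 0.23  0.43 -0.43  2.13  0.3   0.64 -0.31]
dp [[0.005, -0.006, 0.052]] 
tw [[-0.0, -0.0, -0.0]]
step mm 7.864202183888641
```

Emit:
drive_tool --fingers '[0,0,0]' --dp '[[0.004,-0.005,0.05],[0,0,0],[0,0,0]]' --twist '[[0,0,0],[0,0,0],[0,0,0]]'

```text
time: 11.4
tool_pos: [0.4949, 0.0011, 0.0402]
orientation: [[-0.097, 0.995, -0.0], [0.995, 0.097, 0.0], [0.0, -0.0, -1.0]]
wrist_force: [-0.0, 0.8, -0.2]
gripper_width: 0.0138
```

```bash
python3 - <<'E'
from plan import *
s=eyes.capture("side");t=eyes.capture("top")
crop("s",s,300,220,80,90,6,"pics/s10.png");crop("t",t,230,200,130,100,6,"pics/t10.png")
st()
E
```

```text
t 11.5 pos [0.495  0.0011 0.0403] head 95.56 F [-0.95 -0.3  -1.66] w 0.0139 j [ 0.23  0.44 -0.43  2.13  0.31  0.63 -0.32]
```

View pics/s10.png

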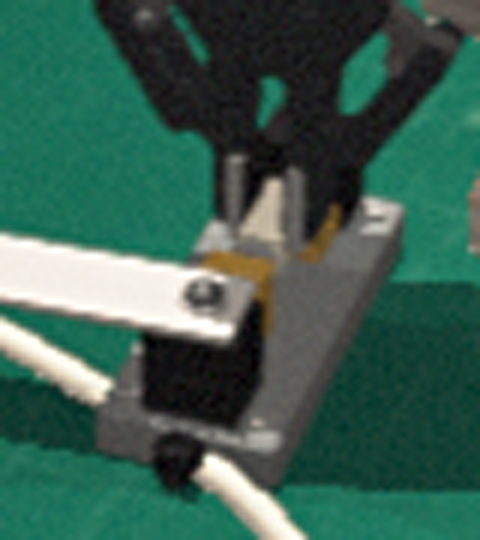

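View pics/t10.png

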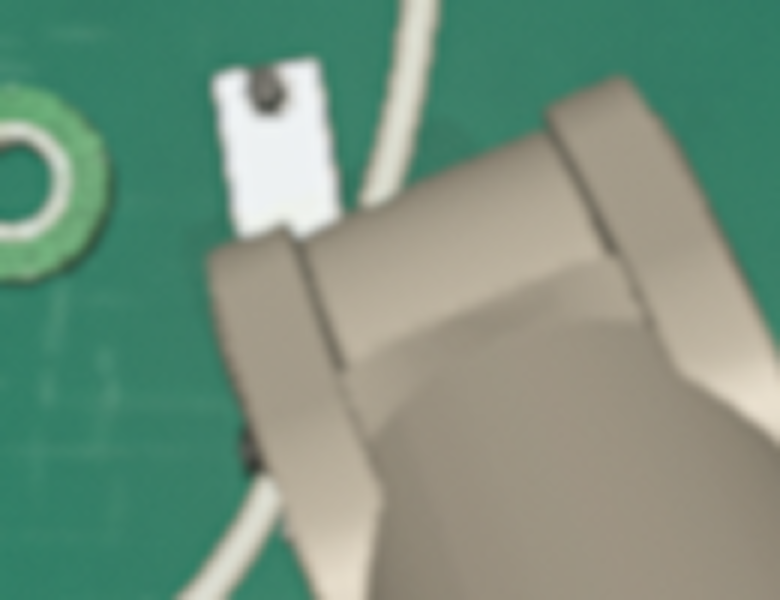

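Emit:
drive_tool --fingers '[0,0,0,0]' --dp '[[0.02,0,0],[0.02,0,0],[0,0,0],[0,0,0]]' --twist '[[0,0,0],[0,0,0],[0,0,0],[0,0,0]]'

```text
time: 12.0
tool_pos: [0.4945, 0.0068, 0.0403]
orientation: [[-0.097, 0.995, 0.0], [0.995, 0.097, -0.0], [-0.0, 0.0, -1.0]]
wrist_force: [0.6, -3.3, 0.0]
gripper_width: 0.0141
```

Emit:
drive_tool --fingers '[0,0,0,0]' --dp '[[0.014,0,0],[0.013,0,0],[0,0,0],[0,0,0]]' --twist '[[0,0,0],[0,0,0],[0,0,0],[0,0,0]]'

```text
time: 12.5
tool_pos: [0.494, 0.011, 0.0403]
orientation: [[-0.097, 0.995, 0.0], [0.995, 0.097, -0.0], [-0.0, 0.0, -1.0]]
wrist_force: [1.4, -4.9, 1.8]
gripper_width: 0.0139
```

Emit:
drive_tool --fingers '[0,0,0,0]' --dp '[[0.014,0,0],[0.013,0,0],[0,0,0],[0,0,0]]' --twist '[[0,0,0],[0,0,0],[0,0,0],[0,0,0]]'

```text
time: 13.0
tool_pos: [0.4936, 0.0148, 0.0403]
orientation: [[-0.097, 0.995, 0.0], [0.995, 0.097, -0.0], [-0.0, 0.0, -1.0]]
wrist_force: [1.7, -5.0, 2.0]
gripper_width: 0.0139
```

```bash
python3 - <<'E'
from plan import *
s=observe();d=s["tool_pos"][:2]-[.4936,.0138];a=np.radians(95.6);print("boxy",d@[np.cos(a),np.sin(a)],"boxx",d@[np.sin(a),-np.cos(a)])
st()
E
```

```text
boxy 0.0010369415978636008 boxx 0.00015143556822986708
t 13.0 pos [0.4936 0.0148 0.0403] head 95.55 F [ 1.74 -4.95  2.01] w 0.0139 j [ 0.2   0.44 -0.43  2.13  0.31  0.63 -0.35]
```

Emit:
drive_tool --fingers '[0,0,0,0]' --dp '[[0.013,0,0],[0.013,0,0],[0,0,0],[0,0,0]]' --twist '[[0,0,0],[0,0,0],[0,0,0],[0,0,0]]'

```text
time: 13.5
tool_pos: [0.4932, 0.0185, 0.0403]
orientation: [[-0.097, 0.995, -0.0], [0.995, 0.097, -0.0], [-0.0, -0.0, -1.0]]
wrist_force: [0.4, -6.4, 1.8]
gripper_width: 0.0138
```

Emit:
drive_tool --fingers '[0,0,0,0]' --dp '[[0,0,0.025],[0,0,0.025],[0,0,0],[0,0,0]]' --twist '[[0,0,0],[0,0,0],[0,0,0],[0,0,0]]'

```text
time: 14.0
tool_pos: [0.4932, 0.0185, 0.0326]
orientation: [[-0.096, 0.995, -0.0], [0.995, 0.096, -0.0], [-0.0, -0.0, -1.0]]
wrist_force: [2.8, -5.9, -2.5]
gripper_width: 0.0138
```

```bash
python3 - <<'E'
from plan import *
s=observe();d=s["tool_pos"][:2]-[.4936,.0138];a=np.radians(95.6);print("boxy",d@[np.cos(a),np.sin(a)],"boxx",d@[np.sin(a),-np.cos(a)])
st()
s=eyes.capture("side")
crop("s",s,300,220,80,90,6,"pics/s11.png")
E
```

```text
boxy 0.0047313027325575985 boxx 0.0001088348602984267
t 14.0 pos [0.4932 0.0185 0.0326] head 95.54 F [ 2.84 -5.88 -2.51] w 0.0138 j [ 0.19  0.45 -0.42  2.14  0.32  0.61 -0.36]
```

View pics/s11.png

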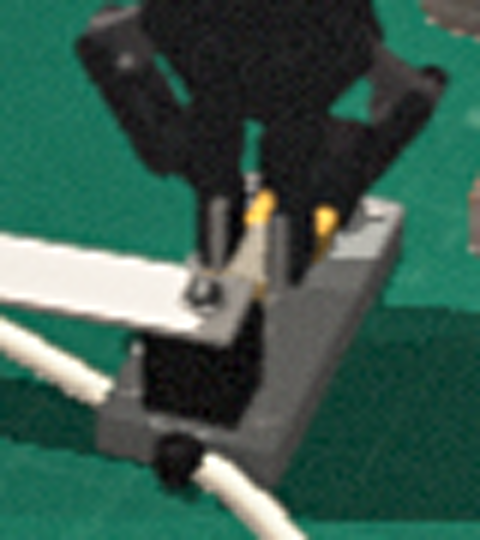

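Emit:
drive_tool --fingers '[0,0,0,0]' --dp '[[0,0,0.023],[0,0,0.023],[0,0,0],[0,0,0]]' --twist '[[0,0,0],[0,0,0],[0,0,0],[0,0,0]]'

```text
time: 14.55
tool_pos: [0.4933, 0.0185, 0.0257]
orientation: [[-0.097, 0.995, -0.0], [0.995, 0.097, -0.0], [-0.0, -0.0, -1.0]]
wrist_force: [2.1, -4.9, -3.2]
gripper_width: 0.0138
```

Emit:
drive_tool --fingers '[0,0,0,0]' --dp '[[0,0,0.008],[0,0,0],[0,0,0],[0,0,0]]' --twist '[[0,0,0],[0,0,0],[0,0,0],[0,0,0]]'

```text
time: 15.05
tool_pos: [0.4933, 0.0185, 0.0249]
orientation: [[-0.097, 0.995, 0.0], [0.995, 0.097, -0.0], [-0.0, 0.0, -1.0]]
wrist_force: [-0.2, -6.4, 6.8]
gripper_width: 0.014
```

Emit:
drive_tool --fingers '[0,0,0,0]' --dp '[[-0.01,0,0],[-0.01,0,0],[0,0,0],[0,0,0]]' --twist '[[0,0,0],[0,0,0],[0,0,0],[0,0,0]]'

```text
time: 15.55
tool_pos: [0.4936, 0.0161, 0.0248]
orientation: [[-0.097, 0.995, 0.0], [0.995, 0.097, 0.0], [0.0, 0.0, -1.0]]
wrist_force: [-1.3, -3.3, 5.9]
gripper_width: 0.014
```

Emit:
drive_tool --fingers '[0,0,0,0]' --dp '[[-0.006,0,0.004],[0,0,0],[0,0,0],[0,0,0]]' --twist '[[0,0,0],[0,0,0],[0,0,0],[0,0,0]]'

```text
time: 16.05
tool_pos: [0.4937, 0.016, 0.0248]
orientation: [[-0.098, 0.995, 0.0], [0.995, 0.098, 0.001], [0.001, 0.001, -1.0]]
wrist_force: [-6.3, 1.2, 21.2]
gripper_width: 0.0136
```

Emit:
drive_tool --fingers '[0,0,0.1,0.2,0.3]' --dp '[[0.003,0,-0.004],[0,0,0],[0,0,0],[0,0,0],[0,0,0]]' --twist '[[0,0,0],[0,0,0],[0,0,0],[0,0,0],[0,0,0]]' --grip_force 30

```text
time: 16.68
tool_pos: [0.4935, 0.0159, 0.0245]
orientation: [[-0.097, 0.995, -0.0], [0.995, 0.097, 0.0], [0.0, -0.0, -1.0]]
wrist_force: [0.1, 0.0, -0.5]
gripper_width: 0.0253
```

Emit:
drive_tool --fingers '[0.4,0.4,0.4,0.4]' --dp '[[0,0,0],[0,0,0],[0,0,-0.1],[0,0,-0.1]]' --twist '[[0,0,0],[0,0,0],[0,0,0],[0,0,0]]'

```text
time: 17.18
tool_pos: [0.4937, 0.0156, 0.0559]
orientation: [[-0.097, 0.995, 0.0], [0.995, 0.097, 0.0], [0.0, 0.0, -1.0]]
wrist_force: [0.9, 0.6, 0.7]
gripper_width: 0.0341
```

```bash
python3 - <<'E'
from plan import *
st()
s=eyes.capture("side")
crop("s",s,300,220,80,90,6,"pics/s12.png")
E
```

```text
t 17.18 pos [0.4937 0.0156 0.0559] head 95.57 F [0.89 0.58 0.72] w 0.0341 j [ 0.21  0.41 -0.44  2.13  0.29  0.66 -0.33]
```

View pics/s12.png

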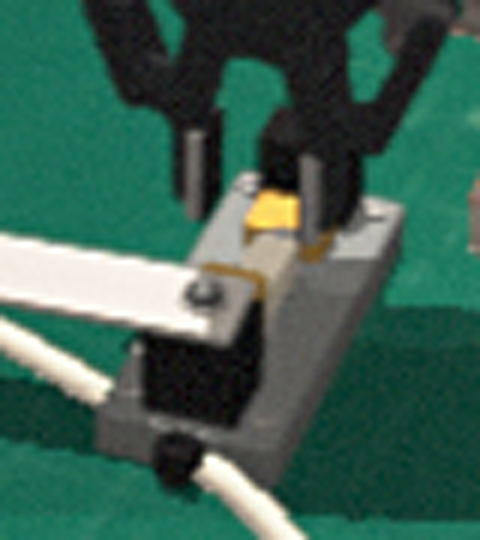

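Emit:
drive_tool --fingers '[0.4,0.4,0.4]' --dp '[[0,0,-0.35],[0,0,-0.35],[0,0,-0.2]]' --twist '[[0,0,0],[0,0,0],[0,0,0]]'

```text
time: 17.6
tool_pos: [0.4942, 0.0156, 0.193]
orientation: [[-0.097, 0.995, 0.004], [0.995, 0.097, -0.0], [-0.0, 0.003, -1.0]]
wrist_force: [-0.4, 0.1, -0.4]
gripper_width: 0.0342
```

```bash
python3 plan.py .6045 .0915 .14 188.5 12
```

```text
t 17.6 pos [0.4942 0.0156 0.193 ] head 95.56 F [-0.4   0.15 -0.43] w 0.0342 j [ 0.3   0.21 -0.52  2.02  0.13  0.94 -0.19]
dp [[0.036, 0.065, 0.03], [0.027, 0.069, 0.03], [0.017, 0.072, 0.03], [0.007, 0.074, 0.03], [-0.003, 0.074, 0.03]] 
tw [[0.0, 0.0, -0.97], [0.0, 0.0, -0.97], [0.0, 0.0, -0.97], [0.0, 0.0, -0.97], [0.0, 0.0, -0.97]]
dp [[-0.013, 0.073, 0.03], [-0.022, 0.071, 0.03], [-0.032, 0.067, 0.03], [-0.04, 0.062, 0.03], [-0.049, 0.056, 0.03]] 
tw [[0.0, 0.0, -0.97], [0.0, 0.0, -0.97], [0.0, 0.0, -0.97], [0.0, 0.0, -0.97], [0.0, 0.0, -0.97]]
dp [[-0.056, 0.049, 0.03], [-0.062, 0.041, 0.029]] 
tw [[0.0, 0.0, -0.97], [0.0, 0.0, -0.97]]
step mm 11.99711945871218
```

Emit:
drive_tool --fingers '[0.4,0.4,0.4,0.4,0.4]' --dp '[[0.036,0.065,0],[0.027,0.069,0],[0.017,0.072,0],[0.007,0.074,0],[-0.003,0.074,0.03]]' --twist '[[0,0,-0.97],[0,0,-0.97],[0,0,-0.97],[0,0,-0.97],[0,0,-0.97]]'

```text
time: 18.23
tool_pos: [0.5399, 0.0471, 0.1862]
orientation: [[-0.702, 0.712, 0.001], [0.712, 0.702, -0.0], [-0.001, 0.001, -1.0]]
wrist_force: [0.7, 0.7, -0.3]
gripper_width: 0.0342
```

Emit:
drive_tool --fingers '[0.4,0.4,0.4,0.4,0.4]' --dp '[[-0.013,0.073,0.03],[-0.022,0.071,0.03],[-0.032,0.067,0.03],[-0.04,0.062,0.03],[-0.049,0.056,0.03]]' --twist '[[0,0,-0.97],[0,0,-0.97],[0,0,-0.97],[0,0,-0.97],[0,0,-0.97]]'

```text
time: 18.85
tool_pos: [0.5856, 0.0785, 0.1634]
orientation: [[-0.993, 0.115, 0.001], [0.115, 0.993, -0.0], [-0.001, -0.0, -1.0]]
wrist_force: [-0.4, -0.9, -0.1]
gripper_width: 0.0339
```

Emit:
drive_tool --fingers '[0.4,0.4,0.4]' --dp '[[-0.056,0.049,0.03],[-0.062,0.041,0.029],[0,0,0]]' --twist '[[0,0,-0.97],[0,0,-0.97],[0,0,0]]'

```text
time: 19.23
tool_pos: [0.6038, 0.0913, 0.1541]
orientation: [[-0.989, -0.151, -0.0], [-0.151, 0.989, 0.001], [-0.0, 0.001, -1.0]]
wrist_force: [-0.3, 0.7, 0.1]
gripper_width: 0.034
```

```bash
python3 plan.py .6045 .0915 .069 188.5 3; python3 - <<'E'
from h import *
s=eyes.capture("side");t=eyes.capture("top")
cv2.imwrite("pics/s13f.png",s[:,:,::-1])
crop("s",s,230,170,150,120,5,"pics/s13.png");crop("t",t,230,200,130,100,6,"pics/t13.png")
E
```

```text
t 19.23 pos [0.6038 0.0913 0.1541] head -171.34 F [-0.3   0.66  0.14] w 0.034 j [ 0.33  0.51 -0.78  1.79  0.42  1.01  1.12]
dp [[-0.002, 0.0, 0.189], [-0.002, 0.0, 0.189], [-0.002, 0.0, 0.189]] 
tw [[0.0, 0.0, 0.01], [0.0, 0.0, 0.01], [0.0, 0.0, 0.01]]
step mm 28.358061062791744
```

View pics/s13.png

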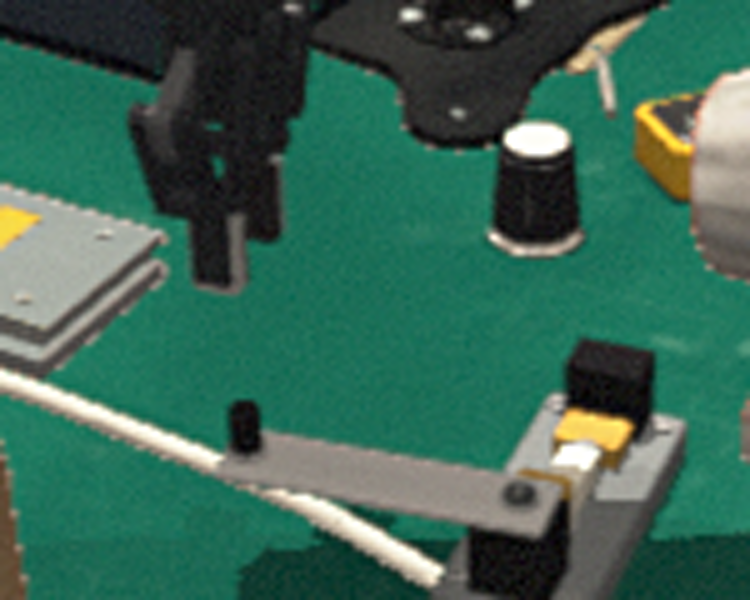

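View pics/t13.png

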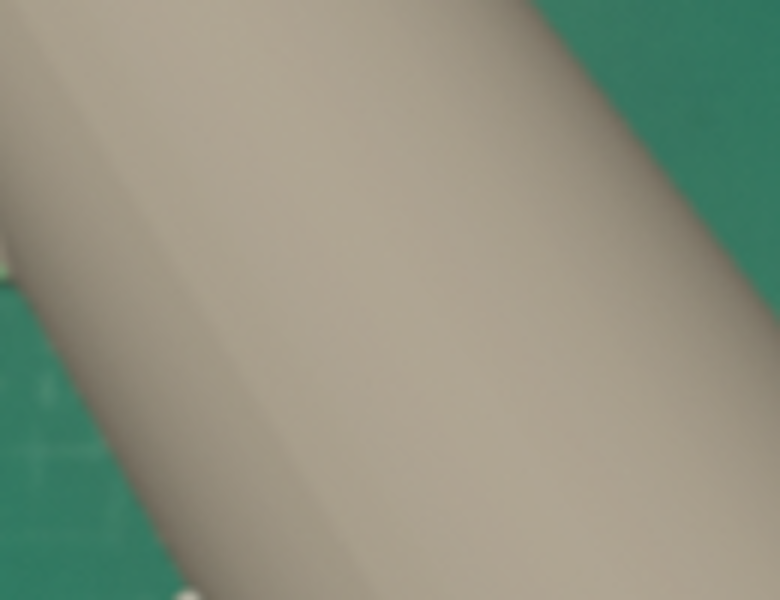

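```bash
python3 - <<'E'
from plan import *
I=cv2.imread("pics/s13f.png");x0,y0=325,235
o=cv2.resize(I[y0:y0+40,x0:x0+50],None,fx=15,fy=15,interpolation=cv2.INTER_CUBIC)
cv2.imwrite("pics/s13raw.png",o)
a=np.radians(95.6);A=np.array([np.cos(a),np.sin(a)]);B=np.array([A[1],-A[0]])
def L(p,q,col):
  P=[]
  for x,y,z in(p,q):
    w=proj("side",np.append(np.array([.4936,.0138])+x*B+y*A,z));P.append(tuple(int((v-u+.5)*15) for v,u in zip(w,(x0,y0))))
  cv2.line(o,P[0],P[1],col,1)
for s in(-1,1): L((s*.008,-.018,.036),(s*.008,.018,.036),(0,0,255)); L((-.008,s*.018,.036),(.008,s*.018,.036),(0,0,255))
for s in(-1,1):L((s*.015,-.026,.032),(s*.015,-.048,.032),(255,0,0)); L((s*.012,.026,.052),(s*.012,.038,.052),(255,0,0))
L((-.015,-.026,.032),(.015,-.026,.032),(255,0,0));L((-.012,.026,.052),(.012,.026,.052),(255,0,0))
L((.008,-.018,.02),(.008,.018,.02),(0,0,255));L((-.008,-.018,.02),(-.008,.018,.02),(0,255,0))
cv2.imwrite("pics/s13o.png",o)
E
```

```text
(no output)
```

View pics/s13o.png

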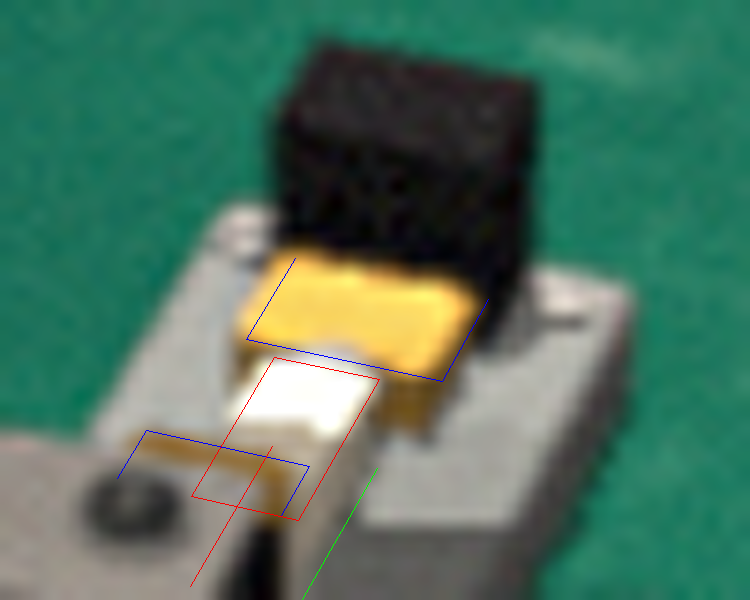

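View pics/s13raw.png

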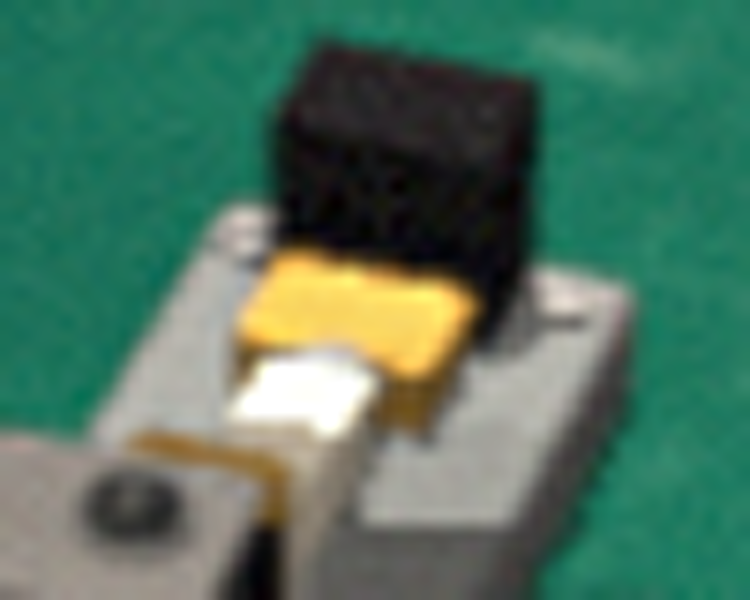

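Emit:
drive_tool --fingers '[0.4,0.4,0.4,0.4]' --dp '[[0,0,0.19],[0,0,0.19],[0,0,0.185],[0,0,0]]' --twist '[[0,0,0],[0,0,0],[0,0,0],[0,0,0]]'

```text
time: 19.82
tool_pos: [0.6024, 0.0905, 0.068]
orientation: [[-0.989, -0.149, -0.003], [-0.149, 0.989, -0.001], [0.003, -0.0, -1.0]]
wrist_force: [-0.6, -0.4, 1.2]
gripper_width: 0.0343
```

```bash
python3 - <<'E'
from plan import *
s=eyes.capture("side")
crop("s",s,230,170,150,120,5,"pics/s14.png")
st();p=observe()["tool_pos"][:2]-[.4879,.0737];print(np.linalg.norm(p),np.degrees(np.arctan2(p[1],p[0]))+84.4)
E
```

```text
t 19.88 pos [0.6033 0.0909 0.0694] head -171.41 F [ 0.74 -0.58 -0.36] w 0.0342 j [ 0.28  0.61 -0.72  1.85  0.51  0.88  1.04]
0.11666581278473186 92.86492107382401
```

View pics/s14.png

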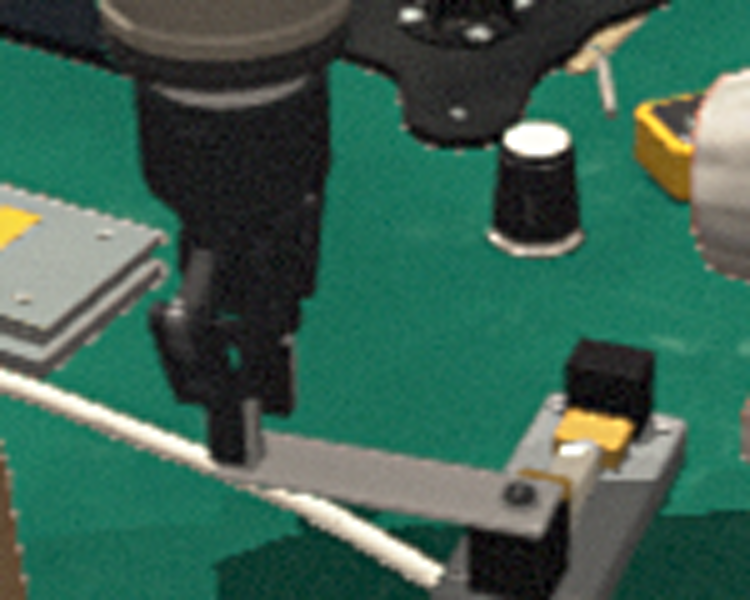

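Emit:
drive_tool --fingers '[0.4,0.4,0.4,0.4,0.4]' --dp '[[0,-0.097,0],[0.003,-0.097,0],[0.003,-0.097,0],[0.006,-0.097,0],[0.006,-0.097,0]]' --twist '[[0,0,0.875],[0,0,0.875],[0,0,0.875],[0,0,0.875],[0,0,0.875]]'

```text
time: 20.5
tool_pos: [0.5953, 0.0199, 0.0711]
orientation: [[-0.894, 0.448, 0.003], [0.448, 0.894, 0.0], [-0.002, 0.002, -1.0]]
wrist_force: [0.2, 0.8, -0.5]
gripper_width: 0.0343
```

```bash
cat > a.py <<'E'
from plan import *
st();p=observe()["tool_pos"][:2]-[.4879,.0737];print(np.linalg.norm(p),np.degrees(np.arctan2(p[1],p[0]))+84.4)
E
python3 a.py
```

```text
t 20.5 pos [0.5953 0.0199 0.0711] head 153.37 F [ 0.18  0.83 -0.53] w 0.0343 j [ 0.3   0.55 -0.58  1.89  0.4   0.82  0.62]
0.12011699608514123 57.810865706808876
```

Emit:
drive_tool --fingers '[0.4,0.4,0.4,0.4,0.4]' --dp '[[0.008,-0.097,0.005],[0.006,-0.097,0.005],[0.006,-0.097,0],[0.006,-0.097,0],[0.006,-0.097,0]]' --twist '[[0,0,0.875],[0,0,0.875],[0,0,0.875],[0,0,0.875],[0,0,0.875]]'

```text
time: 21.12
tool_pos: [0.5452, -0.0316, 0.0695]
orientation: [[-0.475, 0.88, 0.003], [0.88, 0.475, 0.0], [-0.001, 0.003, -1.0]]
wrist_force: [-0.4, 0.4, -0.1]
gripper_width: 0.034
```

```bash
python3 a.py
```

```text
t 21.12 pos [ 0.5452 -0.0316  0.0695] head 118.37 F [-0.38  0.4  -0.12] w 0.034 j [ 0.3   0.46 -0.44  2.01  0.29  0.73  0.18]
0.11989271531289859 22.93944849509517
```

Emit:
drive_tool --fingers '[0.4,0.4,0.4,0.4,0.4]' --dp '[[0.006,-0.097,0],[0.006,-0.097,0],[0.006,-0.08,0],[0,-0.02,0],[0,0,0]]' --twist '[[0,0,0.875],[0,0,0.875],[0,0,0.8],[0,0,0],[0,0,0]]'

```text
time: 21.75
tool_pos: [0.5033, -0.0446, 0.0685]
orientation: [[-0.146, 0.989, 0.002], [0.989, 0.146, 0.0], [-0.0, 0.002, -1.0]]
wrist_force: [0.3, -0.3, -0.5]
gripper_width: 0.0342
```

```bash
python3 a.py;python3 - <<'E'
from h import *
s=eyes.capture("side")
crop("s",s,290,190,100,120,5,"pics/s15.png")
E
```

```text
t 21.75 pos [ 0.5033 -0.0446  0.0685] head 98.42 F [ 0.3  -0.27 -0.47] w 0.0342 j [ 0.27  0.39 -0.37  2.1   0.22  0.68 -0.1 ]
0.11929348916336181 1.7990875156663435
```

View pics/s15.png

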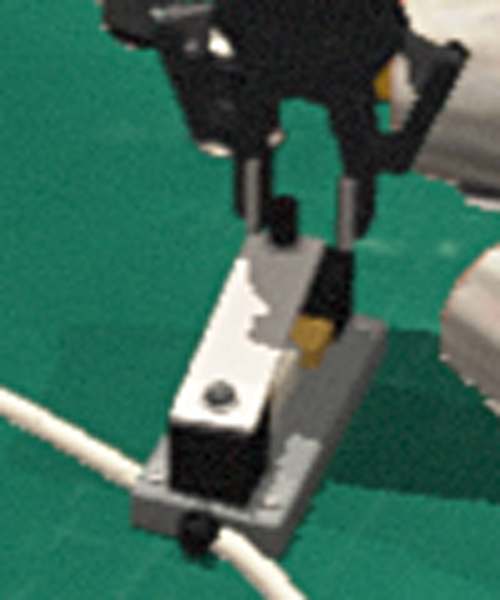

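Emit:
drive_tool --fingers '[0.4,0.4,0.4,0.4,0.4]' --dp '[[0,-0.03,0],[0,-0.03,0],[0,-0.02,0],[0,0,0],[0,0,0]]' --twist '[[0,0,0.2],[0,0,0.15],[0,0,0],[0,0,0],[0,0,0]]'

```text
time: 22.42
tool_pos: [0.4908, -0.0462, 0.0676]
orientation: [[-0.096, 0.995, 0.0], [0.995, 0.096, 0.0], [0.0, 0.0, -1.0]]
wrist_force: [2.7, -0.1, -0.1]
gripper_width: 0.034
```

Emit:
drive_tool --fingers '[0.4,0.4,0.4,0.4]' --dp '[[0,-0.014,0],[0,0,0],[0,0,0],[0,0,0]]' --twist '[[0,0,0],[0,0,0],[0,0,0],[0,0,0]]'

```text
time: 22.92
tool_pos: [0.4903, -0.0463, 0.0679]
orientation: [[-0.096, 0.995, 0.003], [0.995, 0.096, 0.001], [0.0, 0.003, -1.0]]
wrist_force: [12.4, -1.3, -7.3]
gripper_width: 0.0338
```

```bash
python3 a.py
```

```text
t 22.93 pos [ 0.4903 -0.0463  0.0679] head 95.5 F [12.35 -1.28 -7.26] w 0.0338 j [ 0.27  0.38 -0.36  2.13  0.21  0.66 -0.14]
0.11998950247753222 -4.441744284413275
```

Emit:
drive_tool --fingers '[0.4,0.4,0.4,0.4,0.4]' --dp '[[0,0.03,0],[0,0.03,0],[0,0,-0.1],[0,0,-0.3],[0,0,-0.35]]' --twist '[[0,0,0],[0,0,0],[0,0,0],[0,0,0],[0,0,0]]'

```text
time: 23.55
tool_pos: [0.4966, -0.0454, 0.1817]
orientation: [[-0.096, 0.995, -0.002], [0.995, 0.096, 0.001], [0.001, -0.002, -1.0]]
wrist_force: [0.7, -0.4, -0.2]
gripper_width: 0.034
```

```bash
python3 plan.py .49 .25 .2 95.5 6
```

```text
t 23.55 pos [ 0.4966 -0.0454  0.1817] head 95.51 F [ 0.72 -0.35 -0.24] w 0.034 j [ 0.32  0.22 -0.4   2.02  0.11  0.92 -0.04]
dp [[0.327, 0.024, -0.02], [0.327, 0.024, -0.02], [0.327, 0.024, -0.02], [0.327, 0.024, -0.02], [0.327, 0.024, -0.02]] 
tw [[-0.0, -0.0, 0.0], [-0.0, -0.0, 0.0], [-0.0, -0.0, 0.0], [-0.0, -0.0, 0.0], [-0.0, -0.0, 0.0]]
dp [[0.327, 0.024, -0.02]] 
tw [[-0.0, -0.0, 0.0]]
step mm 49.332686268127716
```

Move aside for a clear overhead check.

Emit:
drive_tool --fingers '[0.4,0.4,0.4,0.4,0.4]' --dp '[[0.32,0.024,-0.02],[0.32,0.024,-0.02],[0.32,0.024,-0.02],[0.32,0.024,-0.02],[0.32,0.024,-0.02]]' --twist '[[0,0,0],[0,0,0],[0,0,0],[0,0,0],[0,0,0]]'

```text
time: 24.18
tool_pos: [0.492, 0.1964, 0.1962]
orientation: [[-0.096, 0.995, 0.001], [0.995, 0.096, -0.0], [-0.0, 0.001, -1.0]]
wrist_force: [0.9, -0.1, 0.3]
gripper_width: 0.0344
```

Emit:
drive_tool --fingers '[0.4,0.4,0.4]' --dp '[[0.32,0.024,-0.02],[0,0,0],[0,0,0]]' --twist '[[0,0,0],[0,0,0],[0,0,0]]'

```text
time: 24.55
tool_pos: [0.4912, 0.2428, 0.1985]
orientation: [[-0.096, 0.995, -0.0], [0.995, 0.096, -0.0], [-0.0, -0.0, -1.0]]
wrist_force: [-0.5, -0.7, -0.8]
gripper_width: 0.0342
```

```bash
python3 - <<'E'
from plan import *
st()
s=eyes.capture("side");t=eyes.capture("top")
cv2.imwrite("pics/s16f.png",s[:,:,::-1]);cv2.imwrite("pics/t16f.png",t[:,:,::-1])
crop("s",s,300,220,80,90,6,"pics/s16.png");crop("t",t,260,230,100,75,8,"pics/t16.png")
E
```

```text
t 24.55 pos [0.4912 0.2428 0.1985] head 95.5 F [-0.45 -0.7  -0.82] w 0.0342 j [-0.11  0.3  -0.55  1.9   0.19  0.99 -0.65]
```

View pics/s16.png

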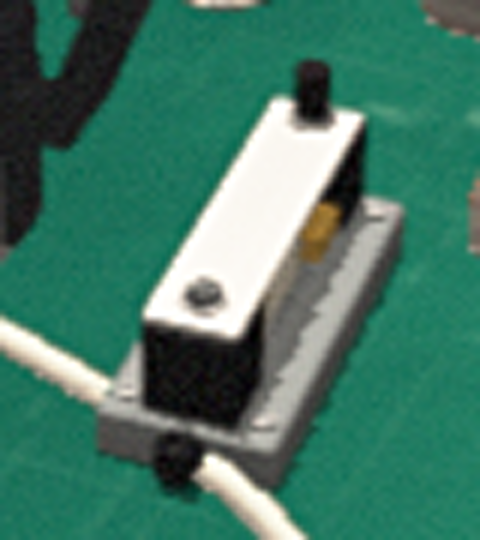

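View pics/t16.png

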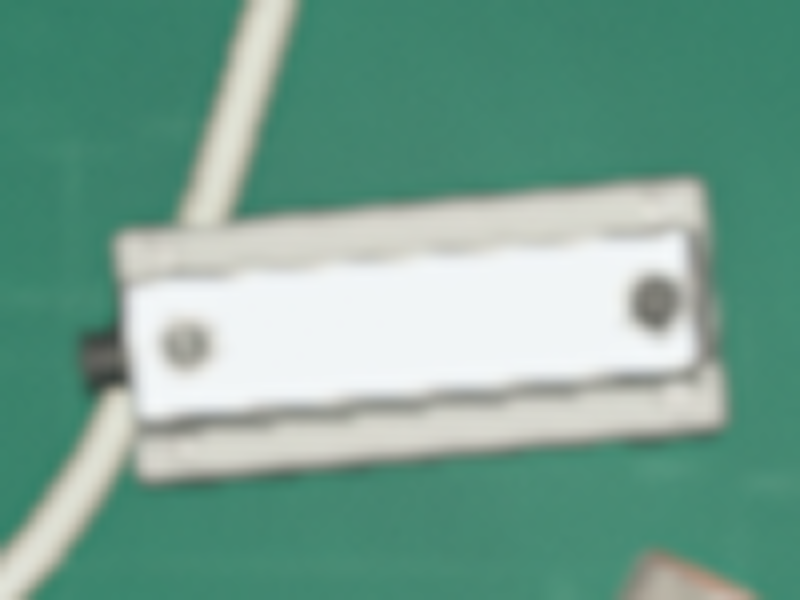

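View pics/t16f.png

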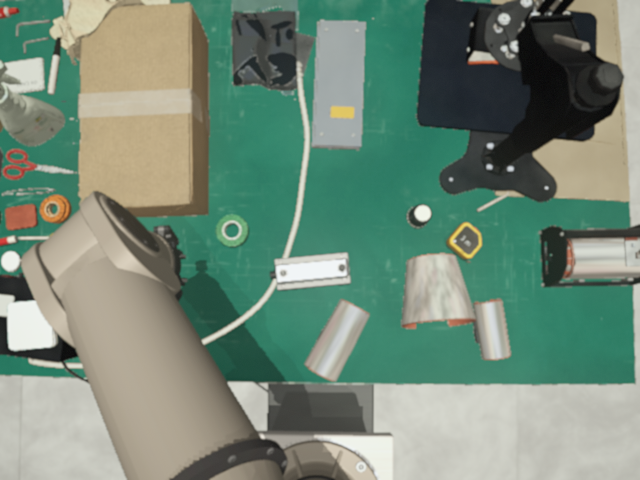

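```bash
python3 - <<'E'
from h import *
f=lambda c:(260+(c[0]+.5)/8-.5,230+(c[1]+.5)/8-.5)
P=atz("top",f((187,346)),.061);K=atz("top",f((655,301)),.083);d=K-P;print(P,K,np.linalg.norm(d[:2]),"cover deg",np.degrees(np.arctan2(d[1],d[0]))+84.4)
bot.job_done()
E
```

```text
[0.48770772 0.07343533 0.061     ] [ 0.49933841 -0.04420634  0.083     ] 0.1182152050663237 cover deg 0.046221572356117235
the job is handed in; nothing more can be done
```

The fuse is fitted, the cover is shut, and the job was handed in at about 24.6 s on the robot's clock. I swung the cover open to about 93° and used the fuse end to push the sprung contact back. I then lowered the fuse onto the bed, moved it back against the ledge, released it, and swung the cover shut to its stop.

**Last checks:**
- **Fuse:** the side-camera overlay, taken before closing, showed it flat, straight and centred against the ledge to within about 1 mm. I had no overhead view of the fitted fuse, because the arm blocked the top camera then and the cover hides it now.
- **Cover:** the overhead picture measures it at 0.05° from shut. The wrist force rose to about 12 N when it met the stop.
- **Bystanders:** the tape measure, thread spool and tape roll appear where they started in the final overhead picture.
- **Arm:** the gripper is empty, about 0.2 m above the table and touching nothing. The highest wrist force shown after any move was about 23 N, while pressing the fuse down.

**Disagreement:** the grasped fuse sat 1–2 mm off-centre in the fingers along its length. The spring and ledge set its final position in that direction, so this should not matter.

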